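# Open the latched tool chest and hang the slotted bracket

## Robot

A 6-joint arm with a two-finger parallel gripper is mounted at the origin on the work surface. World frame = base frame: x ahead of the robot, y to its left, z up, the work surface at z = 0. Lengths are in m, angles in rad, forces in N, time in s.
With the tool pointing down it reaches from about 0.225 to 0.725 m from the base axis. Payload 3.1 kg.
Tool frame: the origin (TCP) lies on the centre line of the jaws, within the pads' length; the fingertips stand 22 mm ahead of it and the grasp point (between the pads) lies 3 mm ahead of it; z points along the fingers, y is the line along which they close (so a half turn about z gives the same grasp; the last joint's range is limited). The gripper opens to 85 mm and grips with 20 to 120 N. Pads are 22 mm wide; open, the fingers measure 114 mm over their backs; the gripper's body (76 mm by 85 mm) begins 54 mm behind the grasp point. The pads swing forward as they close: fully open they stand 13 mm farther back than shut.
Start: joints at [-1.267, 0.048, 0.099, 1.622, 0, 1.443], TCP at [0.22, -0.477, 0.232] pointing down, gripper open.
Joint ranges: [-2.91, 2.91], [-0.99, 1.94], [-1.21, 1.42], [-2.12, 2.29], [-1.49, 1.47], [-3.14, 3.14]. Speed limits (rad/s): [2.79, 2.79, 3.14, 3.14, 3.14, 3.14].

## Interface

Orientations are given as [roll, pitch, yaw] about the fixed x, y, z axes, in that order (R = Rz(yaw) Ry(pitch) Rx(roll)).
In Python, from bench import monitor, eyes, order gives the robot as it stands.
- The arm moves only by the tool drive_tool, never from a script. Its argument "series" is a list of rows, each a list of 6 numbers: the shift along the tool's x, y, z in m, then the turn, a rotation vector about the tool's x, y, z in degrees. In form: [[dx, dy, dz, ax, ay, az], ...]. A call has 1 to 8 rows; each row is the pose to reach, as a shift and turn from the pose commanded when the call began, along the tool's axes at that moment; what a row does not reach only later rows make up. A row lasts 1/10 s, in which the tool goes at most 50 mm and 8.59 degrees, less where a joint would pass 70% of its speed; a pose out of reach is approached as far as the arm can. A call with a gripper value outside its range is refused whole. "grip" is the finger opening in m, from 0 to 0.0854, set as the call begins (left out, the last holds). The fingers move at their own pace and stop on an object; the grip force is fixed at half the most. Time passes only in rows, so rows that repeat a pose let the fingers close. It gives the time, the measured TCP pose, the force, the opening and the grip force at its end, in the units of the state.
- monitor.state(): the state, without advancing time (a new reading comes with each control period).
- eyes.get_image(name): name is "scene" or "top" or "wrist"; returns (picture, depth): 400x640x3 uint8, red, green, blue; 400x640 float32, m along the optical axis (not along the pixel's ray), 0 where there is no reading.
- eyes.camera_params(name): a dict with "K" (3x3 intrinsics, pixels), "origin" and "rotation" of the camera in the world. Camera axes: x right, y down, z forward; pixel columns grow to the right and rows downward; lengths in m; the calibration is good to about 2 mm. The wrist camera is an equidistant fisheye: a pixel r from the principal point sees the ray r / f radians off the axis. A picture is of the moment at which its call begins: read the wrist's pose just before it. camera_params takes no time and is no camera call; for the wrist camera it gives the pose at the moment of the call.
- order.hand_in(): hands the job in; it is judged then, once.
The state is a dict: "time_s": time; "joint_pos": joint angles; "joint_vel": joint speeds; "joint_efforts": joint torques, N m; "tool_pos": TCP position; "eef_rot": TCP orientation; "wrist_force": force on the tool from outside, world axes, zero at the start; "ft_torque": the same for the moment, N m; "finger_gap": finger opening in m; "grasp_force": force on a finger pad.
Only numpy, scipy, OpenCV 4.12 (cv2) and the standard library are available. Lean on these libraries where they do the work, as an engineer would, in place of code of your own. Each camera call takes 0.05 s, during which the arm holds its last target. There are 200 camera calls.

## Task

Open the green tool chest on the bench: pull up the recessed paddle in its lid by its grip bar to trip the latch, raise the lid with it, then swing the lid up until it stands about upright, where it stays by itself. Then hang the slotted bracket inside on the chest's headed pin, by sliding its side slot over the pin and lowering it until the notch at the slot's end rests on the pin, hanging clear of the chest floor. Leave the bottle, the tin and the dish where they stand.

Things in the scene. Friction and masses are not known exactly. Their poses are not given: they have to be found in the camera images.
- chest: Green painted steel chest fixed to the bench, 220 (x) by 370 (y) by 120 mm high without the lid, walls and floor 4 mm, open top under the lid. Origin: centre of its underside; its x axis points from the lip side (towards the robot) to the hinge side, z up.
- lid_hinge (a point): Middle of the lid's hinge line, on the far rim of the chest at 120 mm height. The line runs along the chest's y axis; this point's x axis turns with the lid (lid closed: same axes as the chest).
- lid_lip (a point): Middle of the lower edge of the lid's free end, 220 mm from the hinge line. The lid is a pan 220 by 370 by 30 mm (closed: top at 150 mm, lower edge on the rim with no gap), hollow below except in the middle: the paddle's pocket (100 mm wide) reaches 16 mm below the lid's lower edge, and a latch bolt 18 mm wide, within 75 mm of the lip, 25 mm.
- lid (a joint): Lid angle in rad: 0 closed, 1.57 upright, stops at 1.75. Friction and a helper spring hold it wherever it is left. The latch holds it shut; once the latch is tripped it takes about 2 to 6 N at the bar to raise. The latch does not matter any more once the lid is more than about 0.05 rad up.
- lid_pocket (a point): Middle of the pocket's mouth, at the level of the lid's top, 140 mm from the hinge line. The pocket is 136 (chest x) by 100 mm (y) and 42 mm deep; the bar's top is 1 mm below the lid's top. Beside the bar a fingertip has room on both sides: 50 mm towards the lip above the plate (25 mm deep below the bar's top) and 60 mm towards the hinge.
- paddle_bar (a point): Middle of the axis of the paddle's round steel grip bar, 10 mm in diameter, 84 mm long (chest y). The paddle is a plate sunk in a pocket of the lid and pivoted along its lip-side edge; the pivot line lies 55 mm towards the lip from this axis and 22.5 mm below it. The bar sits on the plate's free edge on an upstand 4 mm thick, 20 mm above the plate's top.
- paddle (a joint): Paddle angle relative to the lid, rad: 0 at rest, stops at 0.75; the bar swings up and towards the lip about its pivot. A spring (about 1.5 to 3.5 N at the bar) returns it. The latch is free beyond 0.40.
- pin (a point): Point on the pin's axis midway along its free length, 62 mm above the bench, inside the chest up to 75 mm left or right of its middle. The pin is level, 10 mm in diameter, along this point's x axis: its post (14 by 30 mm, top 6 mm above the pin's axis) begins 30 mm to +x, its head (24 mm diameter, 5 mm thick) 30 mm to -x.
- bracket: Loose aluminium bracket, about 0.25 kg, standing on its foot. Origin: centre of the foot's underside, z up. Foot 44 (x) by 60 (y) by 8 mm; on its middle an upright plate 8 mm thick (x), 60 wide (y), top 90 mm above the underside. A level slot through the plate, 30 to 46 mm above the underside, opens at the +y edge and runs to y = -8 mm. It may be hung either way round.
- bracket_notch (a point): Middle of the upper edge of the notch, 56 mm above the underside of the bracket, same axes: at the slot's inner end, from y = -8 to +8 mm, the notch goes up from 46 to 56 mm. This edge rests on top of the pin when hung.
- bottle: Bystander: blue plastic bottle, 62 mm diameter, 170 mm high, loose. Origin: centre of its base.
- tin: Bystander: plain steel tin, 68 mm diameter, 100 mm high, loose. Origin: centre of its base.
- dish: Bystander: aluminium dish, 100 mm diameter, 35 mm high, loose. Origin: centre of its base.
Not all that is in view belongs to the job. Leave any orange look-alike of the bracket alone.

How it is judged:
On the way, in this order (a step that is already met when the one before it is completed fails the run):
1. the paddle is held pulled (beyond 0.4 rad) while the lid comes up (beyond 0.06 rad) (value of joint paddle above 0.4 rad and value of joint lid above 0.06 rad), for 0.1 s.
2. the lid stands open, 1.35 rad or more (value of joint lid above 1.35 rad), for 0.2 s.
At the end, for the whole second after the job is handed in: The lid stands open at 1.35 rad or more; the bracket hangs at rest with its notch on the pin between head and post (notch edge within 10 mm sideways of the pin's axis and 0 to 10 mm above it), tilted less than 0.3 rad, not touching the chest; nothing is held (value of joint lid above 1.35 rad and x of bracket_notch in the frame of pin between -0.03 and 0.03 m and y of bracket_notch in the frame of pin between -0.01 and 0.01 m and z of bracket_notch in the frame of pin between 0 and 0.01 m and angle between bracket's own z axis and vertical below 0.3 rad and contact force between bracket and chest below 0.2 N and linear speed of bracket below 0.03 m/s).
It fails at once if the bottle is moved over 40 mm or tipped (distance of bottle from where it was at the start of the episode above 0.04 m or angle between bottle's own z axis and vertical above 0.4 rad).
It fails at once if the tin is moved over 40 mm or tipped (distance of tin from where it was at the start of the episode above 0.04 m or angle between tin's own z axis and vertical above 0.4 rad).
It fails at once if the dish is moved over 40 mm or tipped (distance of dish from where it was at the start of the episode above 0.04 m or angle between dish's own z axis and vertical above 0.4 rad).
It also fails if it takes over 72 s, if anything falls off the work surface, if the arm or the gripper's body presses on something with over 40 N, if the wrist force passes 120 N, or if a joint passes its speed limit or range.

## Working session

There is one attempt and no reset: what is moved stays moved. The work goes in short steps, Python scripts to look and compute and a tool call to move; the robot and the scene stay as the last step left them, time stands still between calls to the robot, and variables do not carry over. Pictures are saved under pics/ and viewed, at most 10 in all, crops included, and the job is handed in when it is done.

Besides the shell and the picture viewer there is one more tool, called after ">>>" as name(argument=value, ...) on one line, values as JSON. drive_tool: Moves the arm, as the interface text tells. Its arguments: {"type":"object","properties":{"series":{"type":"array","items":{"type":"array","items":{"type":"number"}}},"grip":{"type":"number"}},"required":["series"]}

```bash
mkdir -p pics; ls; cat > h.py <<'E'
import numpy as np, cv2
from scipy.spatial.transform import Rotation as R
from bench import monitor, eyes, order
def pts(d,p):
    K=np.array(p["K"]);v,u=np.indices(d.shape)
    c=np.stack([(u-K[0,2])/K[0,0]*d,(v-K[1,2])/K[1,1]*d,d],-1)
    return c@np.array(p["rotation"]).T+np.array(p["origin"])
def get(n):
    p=eyes.camera_params(n);im,d=eyes.get_image(n);return im,d,p
E
python3 - <<'E'
from h import *
s=monitor.state();print(s)
for n in("scene","top"):
    im,d,p=get(n);print(n,p);cv2.imwrite(f"pics/{n}1.png",im[:,:,::-1]);np.savez(n+"1.npz",im=im,d=d,P=pts(d,p))
E
```

```text
pics
{'time_s': 0.0, 'joint_pos': array([-1.26683398e+00,  4.87177540e-02,  9.75738352e-02,  1.62199639e+00,
        3.66034636e-06,  1.44299542e+00]), 'joint_vel': array([ 0.00066372, -0.00079592,  0.00027291, -0.00124603,  0.00081093,
       -0.00137905]), 'joint_efforts': array([-4.45749038e-04, -3.38782775e+01,  3.20013678e+01,  2.04012782e-02,
       -1.29424784e-04, -1.72293454e-06]), 'tool_pos': array([ 0.21950155, -0.47623276,  0.23062229]), 'eef_rot': array([-3.13926825e+00, -3.02378512e-04,  4.31762897e-01]), 'wrist_force': array([0.77018954, 0.24031453, 0.23048217]), 'ft_torque': array([ 0.01936777, -0.02965442, -0.00914692]), 'grasp_force': 0.0, 'finger_gap': 0.08588641234874446}
scene {'K': array([[496.9878311 ,   0.        , 314.85207328],
       [  0.        , 496.9878311 , 198.58188316],
       [  0.        ,   0.        ,   1.        ]]), 'origin': array([1.14580349, 0.42696207, 1.17813748]), 'rotation': array([-2.51770636,  0.00912456,  2.14269119])}Traceback (most recent call last):
  File "<stdin>", line 4, in <module>
  File "h.py", line 7, in pts
    return c@np.array(p["rotation"]).T+np.array(p["origin"])
           ~~~~~~~~~~~~~~~~~~~~~~~~~~~^~~~~~~~~~~~~~~~~~~~~~
ValueError: operands could not be broadcast together with shapes (400,640) (3,)
```

```bash
sed -i 's/return c@np.array(p\["rotation"\]).T/return c@R.from_euler("xyz",p["rotation"]).as_matrix().T/' h.py
python3 - <<'E'
from h import *
for n in("scene","top"):
    im,d,p=get(n);print(n,p["origin"],p["rotation"],p["K"][0]);cv2.imwrite(f"pics/{n}1.png",im[:,:,::-1]);P=pts(d,p);np.savez(n+"1.npz",im=im,d=d,P=P)
    print((d>0).mean(),P[200,320],P[390,320])
E
```

```text
scene [1.14580349 0.42696207 1.17813748] [-2.51770636  0.00912456  2.14269119] [496.9878311    0.         314.85207328]
0.9961328125 [0.52378665 0.03102999 0.1475086 ] [0.88597243 0.2609372  0.00120054]
top [ 0.31788852 -0.02152991  1.55144692] [-3.00593297  0.01734802 -1.56601214] [445.90425953   0.         318.83136812]
0.99591015625 [ 5.05753150e-01 -3.94621947e-05  1.51124656e-01] [ 0.07317559 -0.00952521  0.66422705]
```

View pics/scene1.png

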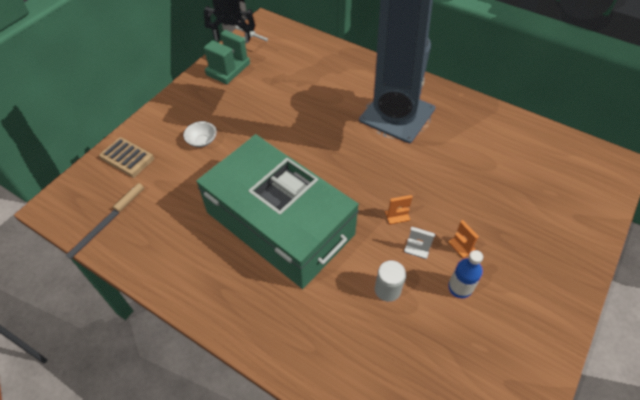

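View pics/top1.png

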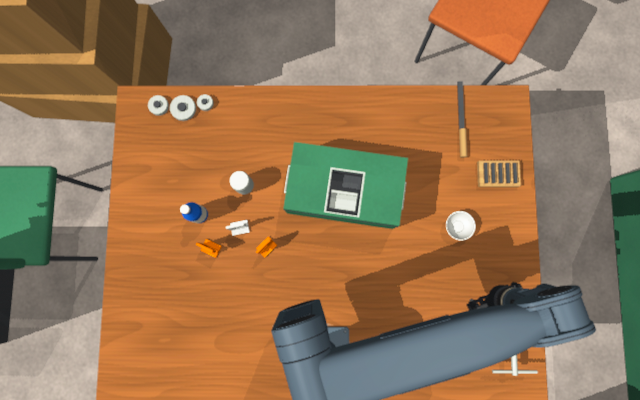

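The scene view shows the chest (275,205) with the paddle pocket (287,183). The tin is at (390,280), the bottle at (466,275) and the dish at (200,133).
Bracket candidates: silver one at scene (419,242) / top (238,228), orange ones at top (209,248) and (266,246). The silver one is the aluminium bracket, so I choose it, and I'll check it in a close crop. The pin is inside the closed chest.

```bash
cat > m.py <<'E'
from h import *
for n in("top","scene"):
    z=np.load(n+"1.npz");im,P=z["im"],z["P"];hsv=cv2.cvtColor(im,cv2.COLOR_RGB2HSV)
    X,Y,Z=P[...,0],P[...,1],P[...,2]
    area=(X>.2)&(X<.75)&(Y<.5)&(Y>-.45)
    top=area&(abs(Z-.15)<.012)&(hsv[...,0]>60)&(hsv[...,0]<90)&(hsv[...,1]>90)
    q=P[top][:,:2].astype(np.float32);r=cv2.minAreaRect(q);print(n,"lid",r,np.median(Z[top]))
    # bar / objects
    for nm,(cx,cy,rad) in dict(br=(.415,.20,.06)).items():
        m=(np.hypot(X-cx,Y-cy)<.09)&(Z>.006)&(Z<.11)&(hsv[...,1]<70)&(hsv[...,2]>90)
        v,u=np.nonzero(m);print(nm,m.sum(),u.min(),u.max(),v.min(),v.max(),Z[m].max())
        for lo,hi in((.004,.02),(.02,.07),(.08,.1)):
            k=m&(Z>lo)&(Z<hi)
            if k.sum()>4:
                r=cv2.minAreaRect(P[k][:,:2].astype(np.float32));print(lo,hi,k.sum(),P[k].mean(0).round(4),np.round(r[0],4),np.round(r[1],4),r[2])
im=np.load("scene1.npz")["im"];a=cv2.resize(im[180:310,370:500],None,fx=3,fy=3,interpolation=2)
im=np.load("top1.npz")["im"];b=cv2.resize(im[140:230,280:410],(563,390),interpolation=2)[:,:400]
cv2.imwrite("pics/crop1.png",np.hstack([a,b])[:,:,::-1])
z=np.load("top1.npz");P=z["P"]
for v in range(166,220,3): print(v,P[v,345].round(3),z["im"][v,345])
E
python3 m.py
```

```text
top lid ((0.5598498582839966, -0.08117210865020752), (0.3678298592567444, 0.22163064777851105), 81.76984405517578) 0.14998960636280356
br 132 233 248 220 234 0.09565126964443649
0.004 0.02 73 [0.4256 0.2698 0.0102] [0.4293 0.2725] [0.0429 0.0414] 10.475136756896973
0.02 0.07 24 [0.4278 0.2682 0.0433] [0.427  0.2711] [0.008 0.037] 20.1426944732666
0.08 0.1 30 [0.4294 0.2713 0.0895] [0.4297 0.2712] [0.0077 0.0351] 11.964319229125977
scene lid ((0.567302405834198, -0.07696318626403809), (0.365520179271698, 0.2177324891090393), 81.70143127441406) 0.14868707810371384
br 291 405 424 227 253 0.09475333488687498
0.004 0.02 91 [0.4412 0.271  0.0103] [0.4361 0.2705] [0.0439 0.0327] 10.419108390808105
0.02 0.07 113 [0.4365 0.2708 0.0427] [0.435 0.272] [0.0119 0.0367] 12.749393463134766
0.08 0.1 60 [0.4354 0.2715 0.0879] [0.4343 0.2715] [0.011  0.0347] 17.232091903686523
166 [ 0.616 -0.08   0.15 ] [ 75 153 109]
169 [ 0.606 -0.079  0.151] [185 209 184]
172 [ 0.598 -0.08   0.143] [66 70 71]
175 [ 0.595 -0.081  0.106] [79 83 84]
178 [ 0.585 -0.081  0.108] [83 85 87]
181 [ 0.575 -0.081  0.105] [83 85 88]
184 [ 0.565 -0.081  0.106] [92 94 96]
187 [ 0.555 -0.081  0.106] [78 81 82]
190 [ 0.545 -0.081  0.107] [63 64 65]
193 [ 0.528 -0.079  0.154] [229 233 222]
196 [ 0.523 -0.08   0.122] [218 222 209]
199 [ 0.513 -0.08   0.123] [223 227 216]
202 [ 0.503 -0.08   0.124] [232 236 226]
205 [ 0.493 -0.08   0.124] [231 235 225]
208 [ 0.484 -0.08   0.12 ] [230 233 224]
211 [ 0.474 -0.08   0.123] [57 59 60]
214 [ 0.466 -0.081  0.108] [174 181 169]
217 [ 0.452 -0.079  0.154] [ 65 133  95]
```

View pics/crop1.png

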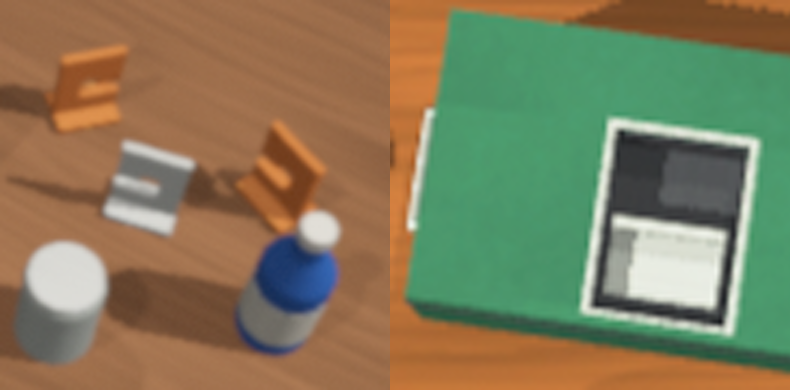

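The crop confirms the silver bracket at top (238,228): an upright plate on a foot, with its slot opening on the left (towards the chest, -y). The light bar runs across the pocket at about top row 193. I'm moving above the bar now.

>>> drive_tool(series=[[0.449,-0.232,0,0,0,-57],[0.449,-0.232,0,0,0,-57],[0.449,-0.232,0,0,0,-57],[0.449,-0.232,0,0,0,-57],[0.449,-0.232,0,0,0,-57],[0.449,-0.232,0,0,0,-57],[0.449,-0.232,0,0,0,-57],[0.449,-0.232,0,0,0,-57]], grip=0.045)

```text
time_s: 0.95
tool_pos: [0.4664, -0.1594, 0.2316]
eef_rot: [-3.142, 0.0, 1.428]
wrist_force: [0.2, -0.6, -0.1]
finger_gap: 0.0449
grasp_force: 0.0
```

```bash
cat >> h.py <<'E'
YAW=np.deg2rad(81.77)
cx=np.array([np.sin(YAW),-np.cos(YAW),0]);cy=np.array([np.cos(YAW),np.sin(YAW),0]);cz=np.array([0,0,1.])
def down(yaw): return R.from_euler("xyz",[np.pi,0,yaw])
def goto(p,Rt,s=None):
    "shift+turn (tool axes) from present pose to world pose"
    s=s or monitor.state();R0=R.from_euler("xyz",s["eef_rot"])
    return np.round(np.r_[R0.inv().apply(np.array(p)-s["tool_pos"]),np.rad2deg((R0.inv()*Rt).as_rotvec())],4)
E
python3 - <<'E'
from h import *
print(goto([.530,-.0775,.23],down(YAW)))
E
```

```text
[ 0.0901  0.0513  0.0016 -0.0037  0.0092  0.0612]
```

>>> drive_tool(series=[[0.09,0.051,-0.03,0,0,0],[0.09,0.051,-0.03,0,0,0],[0.09,0.051,-0.03,0,0,0],[0.09,0.051,-0.03,0,0,0],[0.09,0.051,-0.03,0,0,0]])

```text
time_s: 1.45
tool_pos: [0.5284, -0.0801, 0.2612]
eef_rot: [-3.14, 0.001, 1.426]
wrist_force: [-0.0, -0.5, 0.3]
finger_gap: 0.0451
grasp_force: 0.0
```

```bash
python3 - <<'E'
from h import *
s=monitor.state();print(s["tool_pos"],s["eef_rot"])
im,d,p=get("wrist");print(p);cv2.imwrite("pics/w1.png",im[:,:,::-1]);np.savez("w1.npz",im=im,d=d,o=p["origin"],r=p["rotation"],K=p["K"])
print((d>0).mean())
E
```

```text
[ 0.52835562 -0.08014956  0.26116785] [-3.14003781e+00  5.77961376e-04  1.42632943e+00]
{'K': array([[309.70691629,   0.        , 317.71665513],
       [  0.        , 309.70691629, 195.60585118],
       [  0.        ,   0.        ,   1.        ]]), 'origin': array([0.54083454, 0.00096301, 0.40247444]), 'rotation': array([ 2.81790300e+00,  2.03905329e-03, -1.44442216e-01])}
0.99598828125
```

View pics/w1.png

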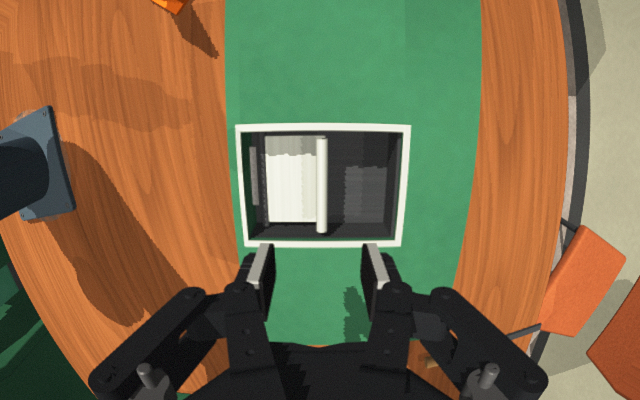

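The wrist view shows the bar, cols 317-327 and rows 138-233, in the pocket (240-408 by 128-243), with the fingers straddling it. I'll cast rays onto the bar's height.

```bash
cat >> h.py <<'E'
def wray(p,u,v,z=None,axis=2):
    K=p["K"];a=np.array([(u-K[0,2])/K[0,0],(v-K[1,2])/K[1,1]]);t=np.hypot(*a)
    c=np.r_[a/max(t,1e-9)*np.sin(t),np.cos(t)]
    w=R.from_euler("xyz",p["rotation"]).apply(c);o=np.array(p["origin"])
    return o+w*(z-o[2])/w[2]
E
python3 - <<'E'
from h import *
z=np.load("w1.npz");p=dict(K=z["K"],origin=z["o"],rotation=z["r"]);d=z["d"]
C=np.array([.5598,-.0812,0])
def show(n,u,v,h):
    w=wray(p,u,v,h);print(n,w.round(4),"chest x,y",((w-C)@cx).round(4),((w-C)@cy).round(4))
show("bar top",322,139,.144);show("bar bot",322,232,.144);show("bar mid",322.,185,.144)
for n,u,v in (("pk",242,130),("pk",406,130),("pk",398,243),("pk",247,243),("lip",225,60),("hinge",481,60),("lip",230,130),("hinge",477,130)): show(n,u,v,.15)
print(d[185,312:335].round(3))
E
```

```text
bar top [ 0.5386 -0.0358  0.144 ] chest x,y -0.0275 0.0419
bar bot [ 0.5266 -0.1203  0.144 ] chest x,y -0.0272 -0.0435
bar mid [ 0.5329 -0.0757  0.144 ] chest x,y -0.0274 0.0016
pk [ 0.4742 -0.0169  0.15  ] chest x,y -0.0939 0.0514
pk [ 0.6094 -0.0361  0.15  ] chest x,y 0.0427 0.0517
pk [ 0.5958 -0.1398  0.15  ] chest x,y 0.044 -0.0529
pk [ 0.4562 -0.1194  0.15  ] chest x,y -0.097 -0.0527
lip [0.4699 0.0439 0.15  ] chest x,y -0.1069 0.111
hinge [0.687  0.0202 0.15  ] chest x,y 0.1113 0.1186
lip [ 0.4639 -0.015   0.15  ] chest x,y -0.1044 0.0518
hinge [ 0.6772 -0.0422  0.15  ] chest x,y 0.1106 0.0554
[0.291 0.291 0.292 0.291 0.27  0.268 0.265 0.265 0.266 0.266 0.265 0.266
 0.267 0.266 0.266 0.269 0.308 0.307 0.308 0.308 0.308 0.308 0.31 ]
```

>>> drive_tool(series=[[0.003,0.004,0.03,0,0,0],[0.003,0.004,0.06,0,0,0],[0.003,0.004,0.085,0,0,0],[0.003,0.004,0.1,0,0,0],[0.003,0.004,0.108,0,0,0],[0.003,0.004,0.108,0,0,0]])

```text
time_s: 2.1
tool_pos: [0.5324, -0.0777, 0.1528]
eef_rot: [-3.14, -0.0, 1.425]
wrist_force: [0.6, 0.7, -0.4]
finger_gap: 0.0455
grasp_force: 0.0
```

>>> drive_tool(series=[[0,0,0,0,0,0],[0,0,0,0,0,0],[0,0,0,0,0,0],[0,0,0,0,0,0],[0,0,0,0,0,0],[0,0,0,0,0,0]], grip=0.004)

```text
time_s: 2.7
tool_pos: [0.5335, -0.0771, 0.154]
eef_rot: [3.141, 0.0, 1.427]
wrist_force: [0.1, 0.4, 0.6]
finger_gap: 0.0036
grasp_force: 0.0
```

```bash
python3 - <<'E'
from h import *
s=monitor.state();print(s["tool_pos"],s["finger_gap"],s["grasp_force"],s["wrist_force"])
im,d,p=get("wrist");a=im[100:340,200:440]
im2,d2,p2=get("scene");b=im2[130:230,240:340]
cv2.imwrite("pics/w2.png",np.hstack([cv2.resize(a,(400,400),interpolation=2),cv2.resize(b,(400,400),interpolation=2)])[:,:,::-1])
E
```

```text
[ 0.53350797 -0.07714367  0.15399483] 0.0035602522948104042 0.0 [0.1375813  0.36515254 0.58406797]
```

View pics/w2.png

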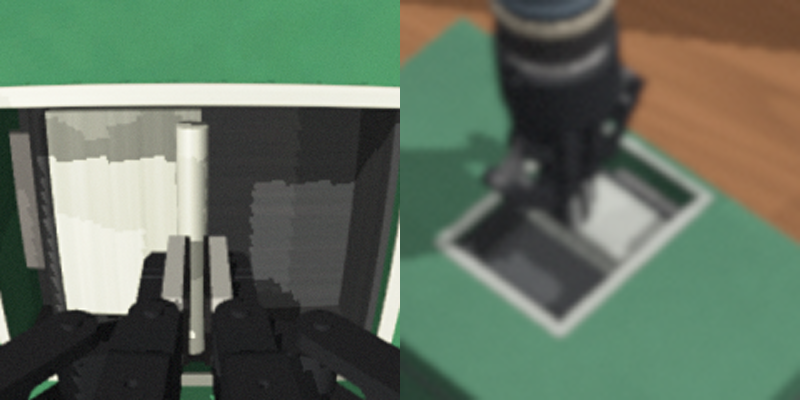

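The wrist crop shows the pads overlapping the bar at crop (197,270), with a gap narrower than the bar, so it isn't enclosed yet. I'll check the heights by depth.

```bash
cat >> h.py <<'E'
def wpts(d,p):
    K=p["K"];v,u=np.indices(d.shape);a=(u-K[0,2])/K[0,0];b=(v-K[1,2])/K[1,1];t=np.hypot(a,b)+1e-9
    k=np.tan(t)/t;c=np.stack([a*k*d,b*k*d,d],-1)
    return c@R.from_euler("xyz",p["rotation"]).as_matrix().T+np.array(p["origin"])
E
python3 - <<'E'
from h import *
im,d,p=get("wrist");P=wpts(d,p);s=monitor.state();print(s["finger_gap"],s["grasp_force"])
Q=np.stack([(P-[.5598,-.0812,0])@cx,(P-[.5598,-.0812,0])@cy,P[...,2]],-1)*1000
for v in (130,180,220,235,240,246,252,260,270,280,290,300):
    print(v,[tuple(Q[v,u].astype(int)) for u in range(294,345,4)])
E
```

```text
0.0038604392759905536 0.0
130 [(np.int64(-37), np.int64(66), np.int64(150)), (np.int64(-35), np.int64(65), np.int64(149)), (np.int64(-33), np.int64(65), np.int64(148)), (np.int64(-31), np.int64(65), np.int64(149)), (np.int64(-29), np.int64(65), np.int64(149)), (np.int64(-28), np.int64(65), np.int64(149)), (np.int64(-26), np.int64(65), np.int64(149)), (np.int64(-24), np.int64(65), np.int64(148)), (np.int64(-22), np.int64(65), np.int64(149)), (np.int64(-20), np.int64(65), np.int64(149)), (np.int64(-18), np.int64(65), np.int64(147)), (np.int64(-16), np.int64(65), np.int64(149)), (np.int64(-14), np.int64(66), np.int64(150))]
180 [(np.int64(-40), np.int64(33), np.int64(121)), (np.int64(-37), np.int64(33), np.int64(122)), (np.int64(-35), np.int64(34), np.int64(123)), (np.int64(-32), np.int64(40), np.int64(145)), (np.int64(-30), np.int64(40), np.int64(147)), (np.int64(-28), np.int64(40), np.int64(147)), (np.int64(-26), np.int64(40), np.int64(146)), (np.int64(-24), np.int64(40), np.int64(146)), (np.int64(-21), np.int64(29), np.int64(108)), (np.int64(-18), np.int64(29), np.int64(106)), (np.in
[... 5434 characters left out ...]
98)), (np.int64(-18), np.int64(12), np.int64(199)), (np.int64(-17), np.int64(13), np.int64(199))]
300 [(np.int64(-34), np.int64(13), np.int64(206)), (np.int64(-33), np.int64(12), np.int64(204)), (np.int64(-31), np.int64(12), np.int64(205)), (np.int64(-30), np.int64(9), np.int64(201)), (np.int64(-29), np.int64(0), np.int64(189)), (np.int64(-28), np.int64(-31), np.int64(148)), (np.int64(-26), np.int64(-32), np.int64(147)), (np.int64(-23), np.int64(-32), np.int64(147)), (np.int64(-22), np.int64(3), np.int64(194)), (np.int64(-21), np.int64(12), np.int64(204)), (np.int64(-20), np.int64(12), np.int64(204)), (np.int64(-18), np.int64(12), np.int64(204)), (np.int64(-17), np.int64(12), np.int64(205))]
```

```bash
python3 - <<'E'
from h import *
z=np.load("w1.npz");p=dict(K=z["K"],origin=z["o"],rotation=z["r"])
def low(P,t,Rt):
    T=R.from_euler("xyz",Rt).inv().apply((P.reshape(-1,3)-t)).reshape(P.shape)
    m=(abs(T[...,1])<.06)&(abs(T[...,0])<.02)&(T[...,2]<.03)&(T[...,2]>-.08)
    print(np.percentile(T[m][:,2],[50,90,97,99,99.7]).round(4),m.sum())
    return T
T=low(wpts(z["d"],p),[.5284,-.0801,.2612],[-3.14,.001,1.426])
for v in (240,246,252,260,270,290): print(v,(T[v,250:290:5]*1000).astype(int).tolist())
s=monitor.state();im,d,p=get("wrist");T=low(wpts(d,p),s["tool_pos"],s["eef_rot"])
E
```

```text
[-0.0599 -0.0287 -0.0128 -0.0071 -0.0035] 19576
240 [[-45, -62, 111], [-45, -57, 111], [-46, -53, 112], [-46, -48, 112], [-46, -43, 113], [-46, -39, 113], [-46, -34, 113], [-47, -29, 114]]
246 [[-52, -63, 111], [-52, -58, 111], [11, -27, -9], [10, -25, -7], [11, -23, -7], [-51, -39, 111], [-51, -34, 110], [-50, -29, 109]]
252 [[-59, -63, 112], [-58, -58, 111], [11, -26, -14], [11, -24, -13], [11, -22, -13], [-58, -39, 112], [-58, -34, 112], [-58, -30, 111]]
260 [[7, -31, -15], [10, -28, -20], [12, -25, -23], [11, -23, -21], [7, -22, -14], [-67, -40, 112], [-66, -35, 111], [-67, -30, 112]]
270 [[11, -28, -30], [10, -26, -28], [11, -24, -30], [11, -22, -30], [4, -21, -19], [-7, -22, 0], [-78, -36, 112], [-78, -31, 112]]
290 [[12, -25, -47], [7, -25, -39], [7, -23, -39], [2, -22, -32], [-5, -22, -21], [-103, -42, 113], [-103, -37, 112], [-101, -32, 111]]
[-0.0597 -0.0142  0.0294  0.0299  0.03  ] 22871
```

The pad tips measure about level with the TCP (z≈0.160 at TCP 0.154), short of the stated 22 mm, so the grip closed above the bar. I'll open and go lower.

>>> drive_tool(series=[[0,0,0,0,0,0],[0,0,0,0,0,0],[0,0,0,0,0,0],[0,0,0,0,0,0],[0,-0.001,0.008,0,0,0],[0,-0.001,0.016,0,0,0],[0,-0.001,0.024,0,0,0],[0,-0.001,0.024,0,0,0]], grip=0.045)

```text
time_s: 3.7
tool_pos: [0.531, -0.0767, 0.1275]
eef_rot: [-3.138, -0.0, 1.427]
wrist_force: [0.9, 0.1, 0.6]
finger_gap: 0.0446
grasp_force: 0.0
```

>>> drive_tool(series=[[0,0,0,0,0,0],[0,0,0,0,0,0],[0,0,0,0,0,0],[0,0,0,0,0,0],[0,0,0,0,0,0],[0,0,0,0,0,0]], grip=0.004)

```text
time_s: 4.3
tool_pos: [0.5321, -0.077, 0.13]
eef_rot: [-3.141, 0.0, 1.427]
wrist_force: [-2.8, 0.1, 1.5]
finger_gap: 0.0076
grasp_force: 58.6
```

Grip force is there, but a 7.6 mm gap on a 10 mm bar suggests the tips hold only its upper part. I'll go 8 mm deeper.

>>> drive_tool(series=[[0,0,0,0,0,0],[0,0,0,0,0,0],[0,0,0,0,0,0],[0,0,0.004,0,0,0],[0,0,0.008,0,0,0],[0,0,0.008,0,0,0],[0,0,0.008,0,0,0]], grip=0.03)

```text
time_s: 5.0
tool_pos: [0.5324, -0.0771, 0.1217]
eef_rot: [3.142, -0.0, 1.427]
wrist_force: [0.7, -0.1, -0.1]
finger_gap: 0.0302
grasp_force: 0.2
```

>>> drive_tool(series=[[0,0,0,0,0,0],[0,0,0,0,0,0],[0,0,0,0,0,0],[0,0,0,0,0,0],[0,0,0,0,0,0],[0,0,0,0,0,0]], grip=0.004)

```text
time_s: 5.6
tool_pos: [0.5317, -0.0769, 0.1221]
eef_rot: [-3.14, 0.0, 1.427]
wrist_force: [-3.9, 1.0, 4.4]
finger_gap: 0.0082
grasp_force: 58.9
```

```bash
python3 - <<'E'
from h import *
s=monitor.state();im,d,p=get("wrist");P=wpts(d,p);print(s["tool_pos"],s["finger_gap"],s["grasp_force"],s["wrist_force"])
Q=np.stack([(P-[.5598,-.0812,0])@cx,(P-[.5598,-.0812,0])@cy,P[...,2]],-1)*1000
for v in range(220,262,4): print(v,[Q[v,u].astype(int).tolist() for u in range(294,345,8)])
E
```

```text
[ 0.53172968 -0.07692909  0.12210707] 0.008230646293872063 58.86041787234717 [-3.87307028  1.04744908  4.43779268]
220 [[-39, 21, 120], [-35, 20, 119], [-31, 32, 145], [-27, 32, 146], [-24, 31, 145], [-18, 14, 105], [-14, 14, 104]]
224 [[-40, 18, 119], [-35, 19, 120], [-31, 29, 143], [-27, 30, 146], [-24, 29, 144], [-18, 12, 104], [-14, 12, 104]]
228 [[-40, 17, 120], [-35, 17, 120], [-31, 27, 144], [-27, 28, 145], [-24, 27, 143], [-18, 10, 105], [-14, 9, 104]]
232 [[-40, 14, 119], [-35, 14, 120], [-31, 26, 145], [-27, 26, 145], [-24, 26, 144], [-18, 7, 104], [-14, 6, 103]]
236 [[-40, 12, 120], [-36, 12, 120], [-31, 23, 143], [-27, 24, 145], [-24, 23, 142], [-18, 5, 105], [-14, 4, 104]]
240 [[-40, 10, 121], [-36, 10, 120], [-31, 21, 143], [-27, 22, 144], [-24, 22, 144], [-18, 2, 105], [-14, 1, 104]]
244 [[-40, 7, 120], [-35, 11, 127], [-31, 20, 144], [-27, 20, 145], [-24, 20, 144], [-19, 11, 126], [-14, 0, 105]]
248 [[-40, 5, 120], [-35, 11, 131], [-31, 18, 144], [-27, 18, 145], [-24, 17, 143], [-20, 11, 132], [-14, -2, 105]]
252 [[-39, 7, 128], [-35, 12, 137], [-31, 16, 144], [-27, 16, 145], [-24, 16, 143], [-20, 11, 135], [-15, 7, 128]]
256 [[-39, 7, 132], [-35, 12, 140], [-31, 14, 144], [-27, 15, 145], [-24, 13, 143], [-20, 11, 140], [-16, 7, 133]]
260 [[-38, 11, 143], [-34, 11, 143], [-31, 12, 145], [-27, 12, 145], [-24, 12, 145], [-20, 11, 143], [-16, 7, 136]]
```

The pads now enclose the bar: tips at z≈0.128, grip force 59 N. Next I'll compute the paddle arc and the lid arc.

```bash
cat > arc.py <<'E'
import numpy as np
rot=lambda a:np.array([[np.cos(a),-np.sin(a)],[np.sin(a),np.cos(a)]])
B=np.array([-.1374,.024]);piv=B+[-.055,-.0225];off=np.array([0,-.022])
def pose(ph,th,bend=1.):
    b=rot(-th)@(piv+rot(ph)@(B-piv));a=ph-th
    return b+rot(a)@off,a
def rows(seq):
    p0,a0=pose(*seq[0])
    for s in seq[1:]:
        p,a=pose(*s);d=rot(-a0)@(p-p0);print([0,round(d[0],4),round(-d[1],4),round(-np.rad2deg(a-a0),1),0,0],s.round(2))
ls=np.linspace
print("A");rows(np.c_[ls(0,.6,9),np.zeros(9)])
print("B");rows(np.c_[np.full(9,.6),ls(0,.35,9)])
print("C");rows(np.c_[np.full(9,.6),ls(.35,.7,9)])
E
python3 arc.py
```

```text
A
[0, np.float64(-0.0002), np.float64(-0.0041), np.float64(-4.3), 0, 0] [0.08 0.  ]
[0, np.float64(-0.0007), np.float64(-0.0082), np.float64(-8.6), 0, 0] [0.15 0.  ]
[0, np.float64(-0.0015), np.float64(-0.0123), np.float64(-12.9), 0, 0] [0.22 0.  ]
[0, np.float64(-0.0026), np.float64(-0.0162), np.float64(-17.2), 0, 0] [0.3 0. ]
[0, np.float64(-0.004), np.float64(-0.0201), np.float64(-21.5), 0, 0] [0.38 0.  ]
[0, np.float64(-0.0057), np.float64(-0.0239), np.float64(-25.8), 0, 0] [0.45 0.  ]
[0, np.float64(-0.0077), np.float64(-0.0275), np.float64(-30.1), 0, 0] [0.52 0.  ]
[0, np.float64(-0.0099), np.float64(-0.031), np.float64(-34.4), 0, 0] [0.6 0. ]
B
[0, np.float64(0.0049), np.float64(-0.0044), np.float64(2.5), 0, 0] [0.6  0.04]
[0, np.float64(0.01), np.float64(-0.0086), np.float64(5.0), 0, 0] [0.6  0.09]
[0, np.float64(0.0153), np.float64(-0.0125), np.float64(7.5), 0, 0] [0.6  0.13]
[0, np.float64(0.0208), np.float64(-0.0162), np.float64(10.0), 0, 0] [0.6  0.18]
[0, np.float64(0.0264), np.float64(-0.0197), np.float64(12.5), 0, 0] [0.6  0.22]
[0, np.float64(0.0322), np.float64(-0.0229), np.float64(15.0), 0, 0] [0.6  0.26]
[0, np.float64(0.0381), np.float64(-0.0259), np.float64(17.5), 0, 0] [0.6  0.31]
[0, np.float64(0.0441), np.float64(-0.0286), np.float64(20.1), 0, 0] [0.6  0.35]
C
[0, np.float64(0.0049), np.float64(-0.0044), np.float64(2.5), 0, 0] [0.6  0.39]
[0, np.float64(0.01), np.float64(-0.0086), np.float64(5.0), 0, 0] [0.6  0.44]
[0, np.float64(0.0153), np.float64(-0.0125), np.float64(7.5), 0, 0] [0.6  0.48]
[0, np.float64(0.0208), np.float64(-0.0162), np.float64(10.0), 0, 0] [0.6  0.52]
[0, np.float64(0.0264), np.float64(-0.0197), np.float64(12.5), 0, 0] [0.6  0.57]
[0, np.float64(0.0322), np.float64(-0.0229), np.float64(15.0), 0, 0] [0.6  0.61]
[0, np.float64(0.0381), np.float64(-0.0259), np.float64(17.5), 0, 0] [0.6  0.66]
[0, np.float64(0.0441), np.float64(-0.0286), np.float64(20.1), 0, 0] [0.6 0.7]
```

>>> drive_tool(series=[[0,-0.0002,-0.0041,-4.3,0,0],[0,-0.0007,-0.0082,-8.6,0,0],[0,-0.0015,-0.0123,-12.9,0,0],[0,-0.0026,-0.0162,-17.2,0,0],[0,-0.004,-0.0201,-21.5,0,0],[0,-0.0057,-0.0239,-25.8,0,0],[0,-0.0077,-0.0275,-30.1,0,0],[0,-0.0099,-0.031,-34.4,0,0]])

```text
time_s: 6.45
tool_pos: [0.5211, -0.0754, 0.1511]
eef_rot: [2.542, -0.0, 1.426]
wrist_force: [-6.3, 1.0, 2.0]
finger_gap: 0.0079
grasp_force: 62.6
```

>>> drive_tool(series=[[0,0,0,0,0,0],[0,0.005,-0.0044,2.5,0,0],[0,0.01,-0.0086,5,0,0],[0,0.0153,-0.0125,7.5,0,0],[0,0.0208,-0.0162,10,0,0],[0,0.0264,-0.0197,12.5,0,0],[0,0.0322,-0.0229,15,0,0],[0,0.0322,-0.0229,15,0,0]])

```text
time_s: 7.25
tool_pos: [0.5345, -0.0773, 0.1874]
eef_rot: [2.814, -0.001, 1.426]
wrist_force: [-6.6, 0.4, 0.1]
finger_gap: 0.0079
grasp_force: 65.7
```

>>> drive_tool(series=[[0,0.005,-0.0044,2.5,0,0],[0,0.01,-0.0086,5,0,0],[0,0.0153,-0.0125,7.5,0,0],[0,0.0208,-0.0162,10,0,0],[0,0.0264,-0.0197,12.5,0,0],[0,0.0322,-0.0229,15,0,0],[0,0.0381,-0.0259,17.5,0,0],[0,0.0441,-0.0286,20.1,0,0]])

```text
time_s: 8.05
tool_pos: [0.5645, -0.0816, 0.2296]
eef_rot: [-3.116, -0.0, 1.427]
wrist_force: [-9.9, 0.1, -0.0]
finger_gap: 0.0077
grasp_force: 62.8
```

```bash
python3 - <<'E'
from h import *
for n in("scene","top"):
    im,d,p=get(n);P=pts(d,p);hsv=cv2.cvtColor(im,cv2.COLOR_RGB2HSV)
    Q=np.stack([(P-[.5598,-.0812,0])@cx,(P-[.5598,-.0812,0])@cy,P[...,2]],-1)
    m=(hsv[...,0]>60)&(hsv[...,0]<90)&(hsv[...,1]>90)&(Q[...,2]>.14)&(Q[...,2]<.4)&(abs(Q[...,1])<.18)&(abs(Q[...,0])<.13)&(abs(Q[...,1])>.06)
    q=Q[m];print(n,m.sum(),np.polyfit(q[:,0],q[:,2],1),"theta",-np.arctan(np.polyfit(q[:,0],q[:,2],1)[0]),q.min(0),q.max(0))
E
```

```text
scene 6304 [-0.65221884  0.22892352] theta 0.5779334534113328 [-0.05133646 -0.17631295  0.14029326] [0.1299502  0.17988749 0.26469526]
top 4194 [-0.61504776  0.22653962] theta 0.5514106173175517 [-0.07338742 -0.17995858  0.140802  ] [0.1264361  0.17992178 0.27191787]
```

The lid is at about 0.56 rad. I'll raise it a little more, then release.

>>> drive_tool(series=[[0,0.005,-0.0044,2.5,0,0],[0,0.01,-0.0086,5,0,0],[0,0.0153,-0.0125,7.5,0,0],[0,0.0208,-0.0162,10,0,0],[0,0.0264,-0.0197,12.5,0,0],[0,0.0322,-0.0229,15,0,0],[0,0.0322,-0.0229,15,0,0]])

```text
time_s: 8.85
tool_pos: [0.5987, -0.0866, 0.2511]
eef_rot: [-2.855, -0.001, 1.427]
wrist_force: [-6.6, 1.9, 3.2]
finger_gap: 0.008
grasp_force: 66.0
```

>>> drive_tool(series=[[0,0,0,0,0,0],[0,0,0,0,0,0],[0,0,0,0,0,0],[0,0,-0.01,0,0,0],[0,0,-0.03,0,0,0],[0,0,-0.06,0,0,0],[0,0,-0.1,0,0,0],[0,0,-0.14,0,0,0]], grip=0.04)

```text
time_s: 9.65
tool_pos: [0.6391, -0.0941, 0.3142]
eef_rot: [-2.934, 0.006, 1.428]
wrist_force: [2.1, -1.1, -2.0]
finger_gap: 0.04
grasp_force: 0.0
```

```bash
cat > lid.py <<'E'
from h import *
def lid():
  for n in("scene","top"):
    im,d,p=get(n);P=pts(d,p);hsv=cv2.cvtColor(im,cv2.COLOR_RGB2HSV)
    Q=np.stack([(P-[.5598,-.0812,0])@cx,(P-[.5598,-.0812,0])@cy,P[...,2]],-1)
    m=(hsv[...,0]>60)&(hsv[...,0]<90)&(hsv[...,1]>90)&(Q[...,2]>.16)&(Q[...,2]<.4)&(abs(Q[...,1])<.18)&(Q[...,0]>-.12)&(Q[...,0]<.2)&(abs(Q[...,1])>.06)
    q=Q[m];c=q[:,[0,2]]-q[:,[0,2]].mean(0);w,v=np.linalg.eigh(c.T@c);a=v[:,1]*np.sign(v[1,1])
    print(n,m.sum(),"theta",np.arctan2(a[1],-a[0]).round(3),w.round(3),q.min(0).round(3),q.max(0).round(3))
    cv2.imwrite(f"last_{n}.png",im[:,:,::-1])
if __name__=="__main__": lid();s=monitor.state();print(s["tool_pos"],s["eef_rot"],s["joint_pos"].round(2))
E
python3 lid.py
```

```text
scene 4063 theta 0.847 [ 0.016 13.706] [-0.019 -0.178  0.16 ] [0.123 0.18  0.308]
top 2712 theta 0.789 [ 0.115 10.379] [-0.036 -0.18   0.16 ] [0.117 0.18  0.311]
[ 0.63815937 -0.09402698  0.32191083] [-2.94519336  0.00690439  1.42815637] [-0.24  0.89  1.42  2.29 -0.03  1.48]
```

The lid stands at about 0.82 rad and the paddle is released. Next I'll close the fingers, back off, and go in under the lip with the tool level, at chest y=+0.10 to stay beside the pocket.

```bash
cat >> h.py <<'E'
C=np.array([.5598,-.0812,0])
def tilt(a): return down(YAW)*R.from_rotvec([-a,0,0])
def W(X,y,z): return C+X*cx+y*cy+z*cz
E
python3 - <<'E'
from h import *
print(goto(W(-.08,.1,.42),tilt(.8)))
E
```

```text
[  0.101   -0.1755  -0.0658 -57.089    0.376    0.1797]
```

>>> drive_tool(series=[[0.02,-0.03,-0.06,0,0,0],[0.101,-0.175,-0.066,-57,0,0],[0.101,-0.175,-0.066,-57,0,0],[0.101,-0.175,-0.066,-57,0,0],[0.101,-0.175,-0.066,-57,0,0],[0.101,-0.175,-0.066,-57,0,0],[0.101,-0.175,-0.066,-57,0,0],[0.101,-0.175,-0.066,-57,0,0]], grip=0.0)

```text
time_s: 10.55
tool_pos: [0.495, 0.0296, 0.4268]
eef_rot: [2.622, 0.009, 1.428]
wrist_force: [-0.5, 1.0, 1.4]
finger_gap: 0.0
grasp_force: 0.0
```

```bash
python3 - <<'E'
from h import *
s=monitor.state();print(s["joint_pos"].round(2))
print(goto(W(-.08,.1,.32),tilt(1.45)));print(goto(W(-.08,.1,.25),tilt(1.5)))
E
```

```text
[-0.04 -0.45 -0.03  1.47 -0.06  1.66]
[ 6.0000e-04 -5.3000e-02  9.2700e-02 -5.3316e+01  2.6480e-01  4.8690e-01]
[ 1.30000e-03 -8.78000e-02  1.53400e-01 -5.61808e+01  2.53500e-01
  4.95300e-01]
```

>>> drive_tool(series=[[0,-0.02,0.03,-8,0,0],[0,-0.03,0.05,-16,0,0],[0,-0.04,0.07,-24,0,0],[0,-0.053,0.093,-32,0,0],[0,-0.053,0.093,-40,0,0],[0,-0.053,0.093,-48,0,0],[0,-0.053,0.093,-53,0,0],[0,-0.053,0.093,-53,0,0]])

```text
time_s: 11.35
tool_pos: [0.5804, 0.062, 0.3163]
eef_rot: [1.69, 0.009, 1.4]
wrist_force: [-13.4, -3.6, 17.3]
finger_gap: -0.0002
grasp_force: 10.6
```

```bash
python3 - <<'E'
from h import *
s=monitor.state();print(s["joint_pos"].round(2))
print(goto(W(-.08,.1,.25),tilt(1.5)));print(goto(W(.0,.1,.25),tilt(1.5)))
E
```

```text
[ 0.17 -0.99 -1.17 -0.06 -0.34  1.6 ]
[-0.0463 -0.0755 -0.0701 -2.7613  1.6205  0.3403]
[-0.0441 -0.066   0.0093 -2.7613  1.6205  0.3403]
```

The level pose hits the limits of joints 2 and 3, and the tip ended up touching the outside of the lid lip. I'll back off and use another way: lay the finger's flank under the lip edge with the tool parallel to the lid. I'll also fit the arm's planar kinematics to check reach.

```bash
cat > kin.py <<'E'
import numpy as np
from scipy.optimize import least_squares
D=[(.049,.098,1.622,.5244,.2306),(.89,1.42,2.29,.645,.322),(-.45,-.03,1.47,.496,.4268)]
A=[];b=[]
for j2,j3,j4,r,z in D:
    be=j2-j3;g=be+j4
    A+=[[0,np.sin(j2),np.cos(be),np.sin(be),np.cos(g)],[1,np.cos(j2),-np.sin(be),np.cos(be),-np.sin(g)]];b+=[r,z]
x,res,rk,sv=np.linalg.lstsq(np.array(A),np.array(b),rcond=None)
if __name__=="__main__": print(x.round(3),res,rk,sv.round(3))
def ik(r,z,a):
    "a=tilt from down; returns joints + error"
    g=np.pi/2-a
    def f(q):
        be=q[0]-q[1];return [x[1]*np.sin(q[0])+x[2]*np.cos(be)+x[3]*np.sin(be)+x[4]*np.cos(g)-r, x[0]+x[1]*np.cos(q[0])-x[2]*np.sin(be)+x[3]*np.cos(be)-x[4]*np.sin(g)-z]
    s=least_squares(f,[0,0],bounds=([-.99,-1.21],[1.94,1.42]));return s.x.round(2),round(g-s.x[0]+s.x[1],2),np.abs(s.fun).max().round(4)
E
python3 kin.py; python3 - <<'E'
from h import *
print(goto(W(-.12,.1,.42),tilt(.7)))
E
```

```text
[0.215 0.388 0.508 0.029 0.426] [2.18317591e-06] 5 [3.336 1.751 0.845 0.243 0.175]
[-0.0489  0.0885 -0.13   43.0721  1.6638 -0.3252]
```

>>> drive_tool(series=[[0,0.02,-0.03,0,0,0],[-0.02,0.05,-0.06,8,0,0],[-0.04,0.07,-0.1,16,0,0],[-0.049,0.088,-0.13,24,1,0],[-0.049,0.088,-0.13,32,1.7,0],[-0.049,0.088,-0.13,40,1.7,0],[-0.049,0.088,-0.13,43,1.7,0],[-0.049,0.088,-0.13,43,1.7,0]])

```text
time_s: 12.15
tool_pos: [0.4563, 0.0343, 0.4195]
eef_rot: [2.452, -0.002, 1.427]
wrist_force: [1.0, 0.3, -0.0]
finger_gap: 0.0001
grasp_force: 0.0
```

```bash
python3 lid.py; cat > arc2.py <<'E'
from h import *
from kin import ik
rt=lambda a:np.array([[np.cos(a),-np.sin(a)],[np.sin(a),np.cos(a)]])
H=np.array([.11,.12])
def pose(th,y=.1,r=.18,dl=-.017,extra=0.):
    q=H+rt(-th)@np.array([-r,dl]);return W(q[0],y,q[1]),np.pi/2-th+extra
if __name__=="__main__":
    for th in (.6,.7,.8,1.,1.2,1.4,1.5):
        p,a=pose(th);print(th,p.round(3),round(a,2),ik(np.hypot(p[0],p[1]),p[2],a))
E
python3 arc2.py
```

```text
scene 6047 theta 0.851 [ 0.024 19.248] [-0.019 -0.177  0.16 ] [0.123 0.18  0.309]
top 3171 theta 0.794 [ 0.136 12.261] [-0.035 -0.18   0.16 ] [0.118 0.18  0.312]
[0.45728155 0.03443758 0.41518678] [ 2.45617748e+00 -5.44009539e-04  1.42779260e+00] [-0.02 -0.73 -0.29  1.33 -0.08  1.67]
0.6 [0.526 0.025 0.208] 0.97 (array([-0.99, -1.01]), np.float64(0.58), np.float64(0.0092))
0.7 [0.536 0.023 0.223] 0.87 (array([-0.87, -0.86]), np.float64(0.71), np.float64(0.0))
0.8 [0.547 0.022 0.237] 0.77 (array([-0.73, -0.71]), np.float64(0.82), np.float64(0.0))
1.0 [0.573 0.018 0.262] 0.57 (array([-0.44, -0.38]), np.float64(1.05), np.float64(0.0))
1.2 [0.603 0.014 0.282] 0.37 (array([-0.14, -0.04]), np.float64(1.3), np.float64(0.0))
1.4 [0.636 0.009 0.294] 0.17 (array([0.18, 0.36]), np.float64(1.58), np.float64(0.0))
1.5 [0.654 0.006 0.298] 0.07 (array([0.36, 0.59]), np.float64(1.73), np.float64(0.0))
```

```bash
python3 - <<'E'
from arc2 import *
for kw in (dict(r=.33,dl=-.06),dict(r=.18,dl=-.055),dict(r=.18,dl=-.03)):
    p,a=pose(.82,**kw);print(p.round(3),ik(np.hypot(p[0],p[1]),p[2],a),goto(p,tilt(a)))
E
```

```text
[0.417 0.041 0.32 ] (array([-0.99, -0.62]), np.float64(1.19), np.float64(0.0118)) [ 2.0000e-04 -9.1800e-02  4.7500e-02 -3.7461e+00 -4.7500e-02  7.0000e-03]
[0.522 0.025 0.214] (array([-0.79, -0.77]), np.float64(0.84), np.float64(0.0)) [ 1.0000e-04 -7.7000e-02  1.9680e-01 -3.7461e+00 -4.7500e-02  7.0000e-03]
[0.54  0.023 0.231] (array([-0.73, -0.71]), np.float64(0.84), np.float64(0.0)) [ 1.0000e-04 -5.2000e-02  1.9520e-01 -3.7461e+00 -4.7500e-02  7.0000e-03]
```

>>> drive_tool(series=[[0,-0.03,0.03,-2,0,0],[0,-0.06,0.06,-3.7,0,0],[0,-0.077,0.09,-3.7,0,0],[0,-0.077,0.13,-3.7,0,0],[0,-0.077,0.17,-3.7,0,0],[0,-0.077,0.197,-3.7,0,0],[0,-0.052,0.197,-3.7,0,0],[0,-0.052,0.197,-3.7,0,0]])

```text
time_s: 13.05
tool_pos: [0.5391, 0.0235, 0.2228]
eef_rot: [2.397, 0.001, 1.429]
wrist_force: [1.1, 0.4, 0.7]
finger_gap: -0.0004
grasp_force: 0.0
```

```bash
python3 - <<'E'
from arc2 import *
s=monitor.state()
for th in np.r_[.8,np.arange(.85,1.51,.05)]:
    p,a=pose(th);print(round(th,2),goto(p,tilt(a),s).tolist())
E
python3 lid.py
```

```text
0.8 [-0.0006, 0.0155, -0.0053, -1.5251, -0.067, 0.1185]
0.85 [-0.0007, 0.0245, -0.0062, 1.3397, -0.064, 0.1202]
0.9 [-0.0007, 0.0336, -0.0066, 4.2045, -0.061, 0.1218]
0.95 [-0.0007, 0.0426, -0.0066, 7.0693, -0.0579, 0.1233]
1.0 [-0.0007, 0.0516, -0.0061, 9.9341, -0.0549, 0.1248]
1.05 [-0.0007, 0.0606, -0.0051, 12.7989, -0.0518, 0.1262]
1.1 [-0.0008, 0.0696, -0.0038, 15.6637, -0.0486, 0.1276]
1.15 [-0.0008, 0.0784, -0.0019, 18.5285, -0.0455, 0.129]
1.2 [-0.0008, 0.0872, 0.0004, 21.3932, -0.0423, 0.1302]
1.25 [-0.0008, 0.0958, 0.0031, 24.258, -0.0391, 0.1315]
1.3 [-0.0008, 0.1043, 0.0062, 27.1228, -0.0359, 0.1327]
1.35 [-0.0009, 0.1126, 0.0097, 29.9876, -0.0326, 0.1338]
1.4 [-0.0009, 0.1207, 0.0137, 32.8524, -0.0293, 0.1349]
1.45 [-0.0009, 0.1286, 0.0181, 35.7172, -0.026, 0.1359]
1.5 [-0.0009, 0.1363, 0.0228, 38.582, -0.0227, 0.1369]
scene 6084 theta 0.851 [ 0.026 19.452] [-0.03  -0.178  0.16 ] [0.123 0.18  0.308]
top 3185 theta 0.793 [ 0.14  12.451] [-0.076 -0.18   0.16 ] [0.12 0.18 0.31]
[0.53883283 0.02373242 0.22508681] [2.39561997e+00 1.95609650e-04 1.42991356e+00] [-0.04 -0.72 -0.72  0.83 -0.07  1.64]
```

View last_scene.png

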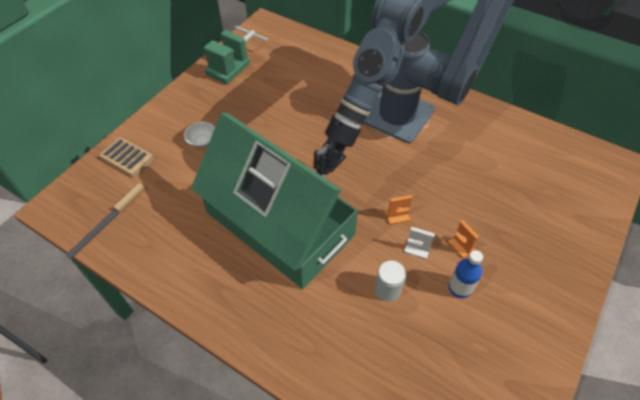

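The scene shows the lid half open and the gripper entering under the lip near (325,160). Now I'll push along the hinge arc.

>>> drive_tool(series=[[0,0.0155,-0.005,-1.5,0,0],[0,0.0245,-0.006,1.3,0,0],[0,0.0336,-0.0066,4.2,0,0],[0,0.0426,-0.0066,7.1,0,0],[0,0.0516,-0.006,9.9,0,0],[0,0.0606,-0.005,12.8,0,0],[0,0.0696,-0.0038,15.7,0,0],[0,0.0784,-0.002,18.5,0,0]])

```text
time_s: 13.95
tool_pos: [0.5947, 0.0158, 0.2799]
eef_rot: [2.721, 0.0, 1.43]
wrist_force: [-2.3, -0.2, 0.1]
finger_gap: -0.0004
grasp_force: 1.0
```

```bash
python3 - <<'E'
from arc2 import *
s=monitor.state()
for th in np.arange(1.2,1.57,.05):
    p,a=pose(th);print(round(th,2),goto(p,tilt(a),s).tolist())
E
python3 lid.py
```

```text
1.2 [-0.001, 0.0083, 0.0018, 2.828, -0.0387, 0.1565]
1.25 [-0.001, 0.0173, 0.0017, 5.6928, -0.0348, 0.1575]
1.3 [-0.001, 0.0263, 0.0019, 8.5576, -0.0309, 0.1584]
1.35 [-0.0011, 0.0353, 0.0026, 11.4224, -0.0269, 0.1592]
1.4 [-0.0011, 0.0443, 0.0038, 14.2872, -0.0229, 0.16]
1.45 [-0.0011, 0.0532, 0.0054, 17.152, -0.019, 0.1607]
1.5 [-0.0011, 0.062, 0.0075, 20.0168, -0.0149, 0.1614]
1.55 [-0.0012, 0.0707, 0.01, 22.8816, -0.0109, 0.1619]
scene 5289 theta 1.111 [ 0.07  17.591] [ 0.019 -0.175  0.16 ] [0.131 0.18  0.353]
top 1598 theta 1.065 [0.093 5.801] [ 0.009 -0.18   0.161] [0.125 0.18  0.4  ]
[0.59717899 0.01517676 0.2807745 ] [2.71708627e+00 3.60032529e-04 1.42925897e+00] [-0.07 -0.21 -0.12  1.24 -0.03  1.63]
```

>>> drive_tool(series=[[0,0.0083,0.002,2.8,0,0],[0,0.0173,0.002,5.7,0,0],[0,0.0263,0.002,8.5,0,0],[0,0.0353,0.0026,11.4,0,0],[0,0.0443,0.0038,14.3,0,0],[0,0.0532,0.0054,17.1,0,0],[0,0.062,0.0075,20,0,0],[0,0.0707,0.01,22.9,0,0]])

```text
time_s: 14.85
tool_pos: [0.6627, 0.006, 0.3002]
eef_rot: [3.118, 0.001, 1.43]
wrist_force: [-1.4, -0.2, 2.8]
finger_gap: -0.0001
grasp_force: 1.7
```

>>> drive_tool(series=[[0,0.007,0.001,2,0,0],[0,0.01,0.001,2,0,0],[0,0.01,0.001,2,0,0]])

```text
time_s: 15.15
tool_pos: [0.6745, 0.0043, 0.3003]
eef_rot: [-3.136, 0.0, 1.43]
wrist_force: [0.3, -1.0, 2.8]
finger_gap: -0.0001
grasp_force: 0.8
```

```bash
python3 lid.py
```

```text
scene 2277 theta 1.585 [0.028 6.975] [ 0.122 -0.179  0.16 ] [0.154 0.18  0.342]
top 984 theta 1.541 [0.062 4.259] [ 0.112 -0.18   0.16 ] [0.149 0.067 0.347]
[0.67345028 0.00453419 0.29961536] [-3.13352540e+00  3.86296830e-04  1.42981757e+00] [-0.09  0.54  0.84  1.88  0.    1.62]
```

The lid stands at about 1.56 rad. I'll retreat, then measure the pin and the bracket.

>>> drive_tool(series=[[0,-0.05,0,0,0,0],[0,-0.1,0,0,0,0],[0.05,-0.13,-0.03,0,0,0],[0.1,-0.15,-0.03,0,0,0],[0.15,-0.17,-0.03,0,0,0],[0.2,-0.19,-0.03,0,0,0],[0.25,-0.2,-0.03,0,0,0],[0.25,-0.2,-0.03,0,0,0]], grip=0.06)

```text
time_s: 16.05
tool_pos: [0.5081, 0.2835, 0.3296]
eef_rot: [-3.127, -0.001, 1.433]
wrist_force: [0.3, -0.4, 0.2]
finger_gap: 0.06
grasp_force: 0.0
```

```bash
python3 lid.py; python3 - <<'E'
from h import *
for n in("top","scene"):
    im,d,p=get(n);P=pts(d,p);np.savez(n+"2.npz",im=im,d=d,P=P,o=p["origin"],r=p["rotation"],K=p["K"])
    Q=np.stack([(P-C)@cx,(P-C)@cy,P[...,2]],-1)
    m=(abs(Q[...,0])<.1)&(abs(Q[...,1])<.175)&(Q[...,2]>.02)&(Q[...,2]<.1)
    v,u=np.nonzero(m);q=Q[m]
    print(n,m.sum())
    # non-green grey pixels inside
    hsv=cv2.cvtColor(im,cv2.COLOR_RGB2HSV);g=m&(hsv[...,1]<80)
    if g.sum():
        v,u=np.nonzero(g);print("grey",g.sum(),u.min(),u.max(),v.min(),v.max(),Q[g].mean(0).round(3),Q[g].min(0).round(3),Q[g].max(0).round(3))
    X,Y,Z=P[...,0],P[...,1],P[...,2]
    m=(np.hypot(X-.432,Y-.25)<.07)&(Z>.006)&(Z<.11)&(hsv[...,1]<70)&(hsv[...,2]>80)
    for lo,hi in((.004,.012),(.015,.078),(.082,.1)):
        k=m&(Z>lo)&(Z<hi)
        if k.sum()>4:
            r=cv2.minAreaRect(P[k][:,:2].astype(np.float32));print(lo,hi,k.sum(),np.round(r[0],4),np.round(r[1],4),r[2])
a=np.load("top2.npz")["im"][135:245,180:420];a=cv2.resize(a,(780,358),interpolation=2)
b=np.load("scene2.npz")["im"][130:290,190:430];b=cv2.resize(b,(360,240),interpolation=2)
c=np.zeros((598,780,3),np.uint8);c[:358]=a;c[358:,:360]=b;cv2.imwrite("pics/c2.png",c[:,:,::-1])
E
```

```text
scene 2382 theta 1.529 [0.047 7.523] [ 0.111 -0.174  0.16 ] [0.146 0.18  0.343]
top 1621 theta 1.497 [0.103 7.361] [ 0.107 -0.18   0.16 ] [0.14  0.18  0.349]
[0.50832824 0.28363674 0.32890745] [-3.12595517e+00 -6.78728744e-04  1.43535093e+00] [0.39 0.27 0.55 1.86 0.01 2.1 ]
top 117
grey 115 333 345 176 200 [0.002 0.019 0.065] [-0.045  0.002  0.027] [0.036 0.033 0.08 ]
0.004 0.012 78 [0.4275 0.2821] [0.0443 0.0583] 13.136266708374023
0.015 0.078 47 [0.4255 0.2796] [0.0269 0.0531] 40.78411102294922
0.082 0.1 46 [0.4274 0.2804] [0.0092 0.0545] 11.706343650817871
scene 108
grey 54 288 311 176 210 [-0.037  0.022  0.066] [-0.1   -0.039  0.05 ] [-0.019  0.035  0.1  ]
0.004 0.012 126 [0.4479 0.2658] [0.06   0.0941] 37.02739715576172
0.015 0.078 277 [0.433  0.2835] [0.0131 0.0597] 9.490923881530762
0.082 0.1 97 [0.4318 0.2832] [0.0124 0.0594] 11.119650840759277
```

View pics/c2.png

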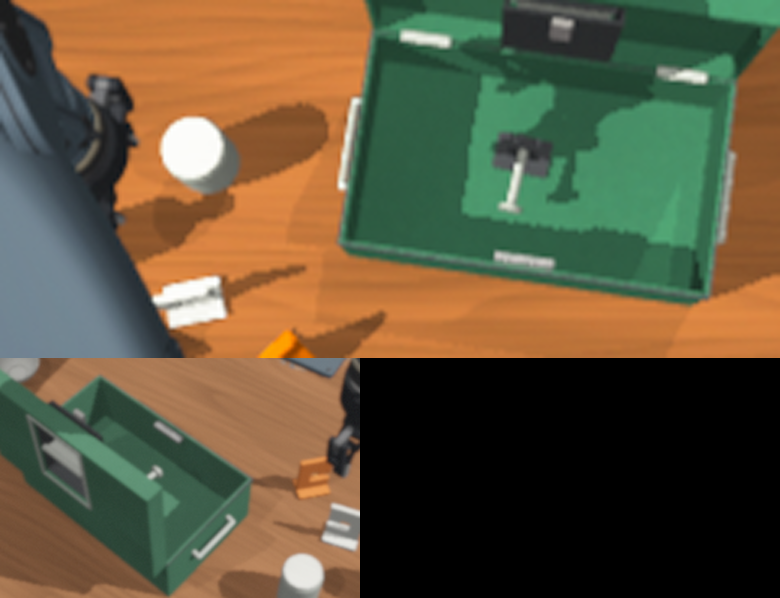

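The lid stays at about 1.5 rad. In the top crop the pin runs from its head (511,207) to the dark post (523,155). The bracket is at (195,300). I'll measure the pin and then look at the bracket from above with the wrist camera.

```bash
python3 - <<'E'
from h import *
def ray(z,u,v,h):
    K=z["K"];c=np.array([(u-K[0,2])/K[0,0],(v-K[1,2])/K[1,1],1]);w=R.from_euler("xyz",z["r"]).apply(c);o=z["o"];return o+w*(h-o[2])/w[2]
def ch(w): return np.round([(w-C)@cx,(w-C)@cy,w[2]],4)
z=np.load("top2.npz");im=z["im"];hsv=cv2.cvtColor(im,cv2.COLOR_RGB2HSV)
for v in range(174,204):
    print(v,[int(x) for x in hsv[v,330:348,2]],"|",[int(x) for x in hsv[v,330:348,1]])
for u,v in((340.6,181.8),(337.2,198.7)):print(ray(z,u,v,.062).round(4),ch(ray(z,u,v,.062)))
print(goto([.43,.282,.25],down(np.deg2rad(101.7))))
E
```

```text
174 [149, 148, 148, 149, 148, 148, 148, 147, 147, 146, 146, 146, 133, 119, 101, 91, 91, 92] | [127, 126, 126, 127, 127, 129, 129, 130, 130, 129, 131, 129, 130, 129, 129, 129, 126, 125]
175 [150, 148, 148, 135, 125, 123, 124, 120, 131, 125, 122, 123, 104, 92, 92, 92, 93, 92] | [127, 129, 129, 108, 94, 97, 101, 113, 121, 124, 125, 131, 130, 127, 125, 127, 126, 127]
176 [150, 149, 147, 116, 93, 91, 89, 76, 91, 82, 81, 83, 85, 88, 91, 93, 92, 92] | [127, 128, 128, 75, 16, 20, 17, 37, 84, 78, 63, 89, 105, 113, 123, 129, 127, 125]
177 [150, 150, 143, 109, 83, 78, 78, 66, 74, 68, 68, 65, 68, 72, 76, 87, 90, 88] | [129, 127, 123, 58, 15, 13, 16, 15, 14, 19, 19, 24, 45, 67, 84, 79, 102, 116]
178 [151, 136, 118, 90, 67, 59, 59, 60, 74, 69, 61, 61, 61, 60, 60, 78, 77, 72] | [130, 129, 115, 54, 15, 17, 13, 17, 14, 18, 17, 13, 13, 13, 17, 20, 50, 67]
179 [149, 116, 84, 66, 60, 60, 57, 58, 58, 61, 60, 61, 60, 61, 60, 74, 67, 59] | [130, 130, 100, 42, 17, 13, 18, 18, 9, 17, 17, 13, 9, 17, 17, 14, 19, 17]
180 [139, 109, 78, 63, 61, 60, 53, 51, 50, 63, 90, 79, 61, 58, 60, 65, 62, 59] | [128, 129, 85,
[... 3583 characters left out ...]
, 151, 151, 150, 151, 151, 150, 149, 149, 149, 149, 149] | [129, 129, 128, 130, 128, 128, 130, 128, 127, 126, 127, 128, 131, 130, 130, 128, 128, 128]
202 [96, 118, 127, 127, 127, 127, 143, 151, 136, 144, 151, 150, 149, 149, 149, 149, 150, 150] | [125, 128, 129, 129, 129, 129, 128, 128, 128, 127, 127, 127, 128, 130, 128, 128, 127, 129]
203 [95, 95, 95, 96, 96, 96, 118, 127, 108, 117, 127, 126, 125, 141, 148, 134, 143, 150] | [129, 129, 129, 128, 128, 128, 125, 129, 127, 129, 131, 128, 129, 128, 129, 129, 128, 127]
[ 0.5801 -0.0682  0.062 ] [0.0182 0.0158 0.062 ]
[ 0.5223 -0.0566  0.062 ] [-0.0407  0.019   0.062 ]
[-9.30000e-03 -7.77000e-02  8.04000e-02 -8.56500e-01 -8.25000e-02
 -1.96925e+01]
```

>>> drive_tool(series=[[-0.009,-0.05,0.05,0,0,-8],[-0.009,-0.078,0.08,-0.8,0,-16],[-0.009,-0.078,0.08,-0.8,0,-19.7],[-0.009,-0.078,0.08,-0.8,0,-19.7],[-0.009,-0.078,0.08,-0.8,0,-19.7]])

```text
time_s: 16.75
tool_pos: [0.4317, 0.2815, 0.252]
eef_rot: [3.139, -0.003, 1.77]
wrist_force: [0.7, 0.5, 0.5]
finger_gap: 0.0603
grasp_force: 0.0
```

```bash
python3 - <<'E'
from h import *
z=np.load("top2.npz");K=z["K"]
c=np.array([(338.8-K[0,2])/K[0,0],(188.5-K[1,2])/K[1,1],1]);w=R.from_euler("xyz",z["r"]).apply(c);o=z["o"];w=o+w*(.062-o[2])/w[2];print("pin",w.round(4),(w-C)@cx,(w-C)@cy)
s=monitor.state();print(s["tool_pos"],s["eef_rot"])
im,d,p=get("wrist");P=wpts(d,p);np.savez("w3.npz",im=im,d=d,P=P)
hsv=cv2.cvtColor(im,cv2.COLOR_RGB2HSV);X,Y,Z=P[...,0],P[...,1],P[...,2]
near=(np.hypot(X-.43,Y-.28)<.075)
for lo,hi in((.003,.0125),(.082,.1)):
    k=near&(Z>lo)&(Z<hi)&(hsv[...,1]<70)
    v,u=np.nonzero(k);print(k.sum(),u.min(),u.max(),v.min(),v.max(),Z[k].mean())
    if hi==.1:
        q=np.array([wray(p,a,b,.09)[:2] for a,b in zip(u,v)])
    else: q=np.array([wray(p,a,b,.008)[:2] for a,b in zip(u,v)])
    r=cv2.minAreaRect(q.astype(np.float32));print(np.round(r[0],4),np.round(r[1],4),r[2])
cv2.imwrite("pics/w3.png",im[:,:,::-1])
E
```

```text
pin [ 0.5571 -0.062   0.062 ] -0.005429738949017068 0.018565741657275665
[0.43173982 0.28147497 0.25200894] [ 3.13896268e+00 -2.61132063e-03  1.77022706e+00]
1226 298 332 136 182 0.007175941621307062
[0.4292 0.2829] [0.0428 0.0602] 12.058704376220703
449 311 318 146 204 0.08920430102035617
[0.429  0.2829] [0.0071 0.0609] 11.440528869628906
```

View pics/w3.png

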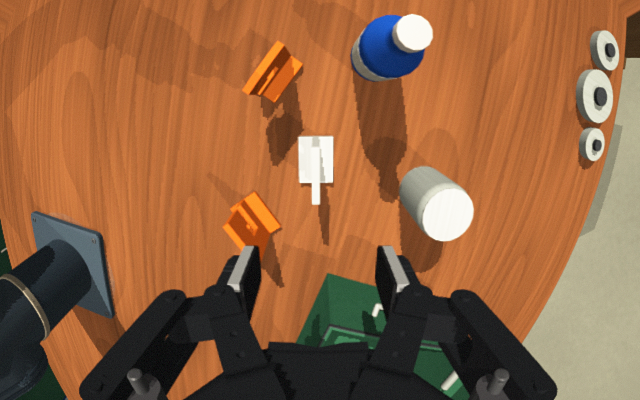

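The wrist view shows the silver bracket at (316,165), with the plate centre at (0.429, 0.283). Both its foot (60x43) and its plate (61x7) match the given sizes. The bottle at (390,45) and the tin at (440,205) are clear. I'm descending to grasp the top of the plate.

>>> drive_tool(series=[[0.002,-0.002,0.04,0,0,0],[0.002,-0.002,0.08,0,0,0],[0.002,-0.002,0.12,0,0,0],[0.002,-0.002,0.15,0,0,0],[0.002,-0.002,0.175,0,0,0],[0.002,-0.002,0.192,0,0,0],[0.002,-0.002,0.192,0,0,0]], grip=0.04)

```text
time_s: 17.5
tool_pos: [0.4294, 0.2838, 0.0582]
eef_rot: [-3.141, -0.002, 1.771]
wrist_force: [-1.0, -0.0, 0.3]
finger_gap: 0.0399
grasp_force: 0.0
```

>>> drive_tool(series=[[0,0,0,0,0,0],[0,0,0,0,0,0],[0,0,0,0,0,0],[0,0,0,0,0,0],[0,0,0,0,0,0],[0,0,0,0,0,0]], grip=0.002)

```text
time_s: 18.1
tool_pos: [0.43, 0.2849, 0.0609]
eef_rot: [3.137, -0.003, 1.773]
wrist_force: [1.7, -1.7, 6.8]
finger_gap: 0.0069
grasp_force: 60.9
```

```bash
python3 - <<'E'
from h import *
a=[]
for i in range(4):
    s=monitor.state();a.append(np.r_[s["tool_pos"],s["eef_rot"]]);eyes.get_image("wrist")
print(np.array(a).round(4),s["finger_gap"],s["grasp_force"])
E
```

```text
[[ 4.3000e-01  2.8490e-01  6.0900e-02  3.1373e+00 -3.0000e-03  1.7730e+00]
 [ 4.3000e-01  2.8490e-01  6.0900e-02  3.1373e+00 -2.9000e-03  1.7731e+00]
 [ 4.3000e-01  2.8490e-01  6.0900e-02  3.1373e+00 -3.0000e-03  1.7730e+00]
 [ 4.3000e-01  2.8490e-01  6.0900e-02  3.1373e+00 -3.0000e-03  1.7731e+00]] 0.0069445162354178965 60.847095251083374
```

The bracket is gripped. Lifting it now, and I'll cross-check the pin, which was visible between the fingers at (378,310) in the last wrist picture.

>>> drive_tool(series=[[0,0,-0.03,0,0,0],[0,0,-0.07,0,0,0],[0,0,-0.11,0,0,0],[0,0,-0.15,0,0,0],[0,0,-0.19,0,0,0],[0,0,-0.22,0,0,0],[0,0,-0.22,0,0,0]])

```text
time_s: 19.0
tool_pos: [0.43, 0.2848, 0.2838]
eef_rot: [3.134, -0.005, 1.773]
wrist_force: [-0.1, -0.0, -1.2]
finger_gap: 0.007
grasp_force: 59.8
```

```bash
python3 - <<'E'
from h import *
z=np.load("w3.npz");P=z["P"];hsv=cv2.cvtColor(z["im"],cv2.COLOR_RGB2HSV)
Q=np.stack([(P-C)@cx,(P-C)@cy,P[...,2]],-1)
m=(abs(Q[...,0])<.1)&(abs(Q[...,1])<.17)&(Q[...,2]>.03)&(Q[...,2]<.09)&(hsv[...,1]<90)
v,u=np.nonzero(m);print(m.sum());k=v.argsort()[::6]
for i in k: print(u[i],v[i],P[v[i],u[i]].round(3),Q[v[i],u[i]].round(3),hsv[v[i],u[i]])
s=monitor.state();print(s["finger_gap"],s["grasp_force"],s["wrist_force"])
y=np.array([.2147,.9767,0]);print(goto(np.array([.5571,-.062,.28])+.057*y,down(np.deg2rad(77.6))))
E
```

```text
0
0.006992149085948911 59.83126759529114 [-0.05650335 -0.00180832 -1.15539523]
[-3.13200e-01  7.79000e-02  2.90000e-03  3.96200e-01 -3.68200e-01
  2.40078e+01]
```

>>> drive_tool(series=[[-0.05,0.012,0,0,0,3],[-0.1,0.025,0,0,0,6],[-0.15,0.037,0,0,0,10],[-0.2,0.05,0,0,0,14],[-0.25,0.062,0,0,0,18],[-0.3,0.074,0,0.4,-0.4,22],[-0.35,0.065,0,0.4,-0.4,24],[-0.395,0.046,0,0.4,-0.4,24]])

```text
time_s: 19.8
tool_pos: [0.5541, -0.0882, 0.2738]
eef_rot: [-3.13, 0.006, 1.354]
wrist_force: [0.1, -0.8, -1.7]
finger_gap: 0.0071
grasp_force: 59.8
```

```bash
python3 - <<'E'
from h import *
print(monitor.state()["tool_pos"],monitor.state()["joint_vel"].round(2))
get("wrist")
im,d,p=get("wrist");P=wpts(d,p);hsv=cv2.cvtColor(im,cv2.COLOR_RGB2HSV);cv2.imwrite("pics/w4.png",im[:,:,::-1]);np.savez("w4.npz",im=im,d=d,o=p["origin"],r=p["rotation"],K=p["K"])
Q=np.stack([(P-C)@cx,(P-C)@cy,P[...,2]],-1)
m=(abs(Q[...,0])<.1)&(abs(Q[...,1]-.02)<.06)&(Q[...,2]>.045)&(Q[...,2]<.08)
v,u=np.nonzero(m);print(m.sum())
if m.sum(): print(u.min(),u.max(),v.min(),v.max(),Q[m].min(0),Q[m].max(0))
for uu in range(u.min(),u.max()+1,2):
    k=m[:,uu]&(hsv[:,uu,1]<60);
    if k.sum():
        vv=np.nonzero(k)[0];w=wray(p,uu,(vv.min()+vv.max())/2,.062);print(uu,vv.min(),vv.max(),w.round(4),P[vv,uu,2].mean().round(3),hsv[vv,uu,2].mean())
E
```

```text
[ 0.5541407  -0.08819081  0.273848  ] [-0.9  -0.09 -0.09  0.   -0.01 -0.9 ]
897
284 355 120 147 [-0.04336271  0.0011326   0.04530687] [0.03710661 0.03386134 0.07519574]
284 139 141 [ 0.5182 -0.0605  0.062 ] 0.073 157.33333333333334
286 123 143 [ 0.5224 -0.0532  0.062 ] 0.07 231.57142857142858
288 123 143 [ 0.5247 -0.0537  0.062 ] 0.071 219.2
290 129 137 [ 0.5269 -0.0542  0.062 ] 0.065 160.77777777777777
292 130 137 [ 0.529  -0.0553  0.062 ] 0.066 221.5
294 130 137 [ 0.5313 -0.0559  0.062 ] 0.066 234.0
296 130 137 [ 0.5335 -0.0564  0.062 ] 0.066 233.5
298 130 137 [ 0.5357 -0.0569  0.062 ] 0.066 233.0
300 130 137 [ 0.538  -0.0574  0.062 ] 0.065 233.375
302 130 137 [ 0.5402 -0.058   0.062 ] 0.065 232.5
304 130 137 [ 0.5424 -0.0585  0.062 ] 0.065 233.25
306 130 137 [ 0.5446 -0.059   0.062 ] 0.065 232.875
308 130 137 [ 0.5469 -0.0595  0.062 ] 0.065 232.625
310 130 137 [ 0.5491 -0.06    0.062 ] 0.066 232.625
312 130 137 [ 0.5513 -0.0605  0.062 ] 0.065 232.5
314 130 137 [ 0.5535 -0.061   0.062 ] 0.066 232.125
316 130 137 [ 0.5558 -0.0616  0.062 ] 0.065 231.875
318 130 137 [ 0.558  -0.0621  
[... 296 characters left out ...]
13 -0.065   0.062 ] 0.066 228.5
332 130 137 [ 0.5736 -0.0655  0.062 ] 0.066 227.875
334 130 137 [ 0.5758 -0.066   0.062 ] 0.065 228.75
336 130 137 [ 0.578  -0.0665  0.062 ] 0.065 229.0
338 130 137 [ 0.5803 -0.067   0.062 ] 0.066 228.75
340 130 137 [ 0.5825 -0.0675  0.062 ] 0.065 229.0
342 120 147 [ 0.5847 -0.068   0.062 ] 0.067 120.60714285714286
344 120 147 [ 0.587  -0.0684  0.062 ] 0.067 103.32142857142857
346 120 147 [ 0.5892 -0.0689  0.062 ] 0.067 102.75
348 120 147 [ 0.5915 -0.0694  0.062 ] 0.067 102.42857142857143
350 120 147 [ 0.5937 -0.0699  0.062 ] 0.067 102.78571428571429
352 120 147 [ 0.596  -0.0704  0.062 ] 0.067 102.92857142857143
354 121 140 [ 0.5989 -0.0674  0.062 ] 0.067 98.1
```

View pics/w4.png

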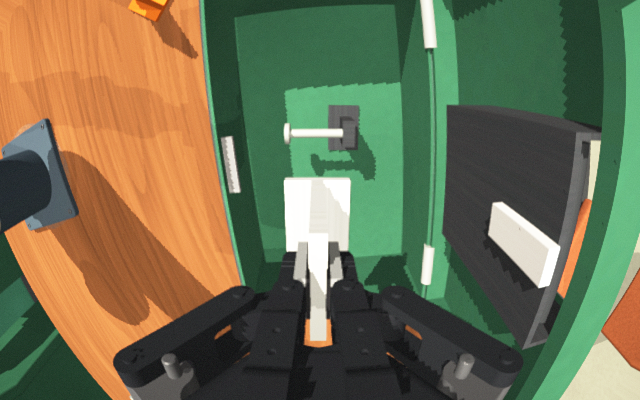

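The wrist view shows the pin shaft from (289,133) to (341,133). That puts its middle at (0.555, -0.061), length 59 mm, yaw about -13°, matching the top view. The bracket hangs square in the jaws at (318,215). Next I'll go to the +y side of the pin and down to slot height.

```bash
cat >> h.py <<'E'
PIN=np.array([.556,-.0617,0]);PY=np.array([.2284,.9736,0]);PX=np.array([.9736,-.2284,0]);PYAW=np.deg2rad(76.8)
E
python3 - <<'E'
from h import *
for z in(.28,.085): print(goto(PIN+.060*PY+[0,0,z],down(PYAW)))
E
```

```text
[ 0.0907 -0.0031 -0.0065 -0.6763  0.559   0.3269]
[ 0.0926 -0.0008  0.1884 -0.6763  0.559   0.3269]
```

>>> drive_tool(series=[[0.045,-0.002,-0.006,0,0,0],[0.09,-0.003,-0.006,-0.7,0.6,0.3],[0.091,-0.003,0.02,-0.7,0.6,0.3],[0.091,-0.003,0.06,-0.7,0.6,0.3],[0.092,-0.002,0.1,-0.7,0.6,0.3],[0.092,-0.001,0.13,-0.7,0.6,0.3],[0.092,-0.001,0.14,-0.7,0.6,0.3],[0.092,-0.001,0.14,-0.7,0.6,0.3]])

```text
time_s: 20.7
tool_pos: [0.569, 0.0039, 0.1335]
eef_rot: [-3.14, -0.004, 1.35]
wrist_force: [-0.3, -0.6, -1.7]
finger_gap: 0.0068
grasp_force: 59.6
```

```bash
python3 - <<'E'
from h import *
s=monitor.state();im,d,p=get("wrist");P=wpts(d,p);hsv=cv2.cvtColor(im,cv2.COLOR_RGB2HSV);cv2.imwrite("pics/w5.png",im[:,:,::-1])
T=R.from_euler("xyz",s["eef_rot"]).inv().apply((P.reshape(-1,3)-s["tool_pos"])).reshape(P.shape)
print(s["tool_pos"],s["eef_rot"],s["wrist_force"],s["grasp_force"])
m=(hsv[...,1]<40)&(hsv[...,2]>150)&(abs(T[...,0])<.045)&(abs(T[...,1])<.028)
for lo,hi in((-.045,-.02),(.04,.07)):
    k=m&(T[...,2]>lo)&(T[...,2]<hi);print(k.sum(),np.percentile(T[k],[2,50,98],axis=0).round(4))
print(goto(PIN+.060*PY+[0,0,.085],down(PYAW)))
E
```

```text
[0.56898407 0.00391238 0.13350347] [-3.13987932 -0.00355344  1.34966844] [-0.28676542 -0.6498707  -1.65670757] 59.55266296863556
2529 [[-0.0299 -0.0087 -0.0361]
 [ 0.011   0.0005 -0.0284]
 [ 0.0282  0.0093 -0.0213]]
3309 [[-0.021  -0.0215  0.0518]
 [ 0.0082 -0.0034  0.0537]
 [ 0.0278  0.0211  0.0563]]
[-7.100e-03  4.000e-04  5.110e-02  1.674e-01 -2.272e-01  5.226e-01]
```

>>> drive_tool(series=[[-0.003,0,0.02,0,0,0.5],[-0.007,0,0.035,0,0,0.5],[-0.007,0,0.045,0,0,0.5],[-0.007,0,0.048,0,0,0.5],[-0.007,0,0.048,0,0,0.5]])

```text
time_s: 21.25
tool_pos: [0.5701, -0.0036, 0.0887]
eef_rot: [3.137, -0.004, 1.34]
wrist_force: [0.4, -0.7, -1.6]
finger_gap: 0.0073
grasp_force: 59.7
```

```bash
python3 - <<'E'
from h import *
s=monitor.state();print(s["tool_pos"],s["eef_rot"],s["wrist_force"])
print(goto(PIN+.0015*PY+[0,0,.0857],down(PYAW)))
E
```

```text
[ 0.57010001 -0.00357703  0.08872316] [ 3.13714043 -0.00415221  1.34035169] [ 0.38047825 -0.680288   -1.617392  ]
[-0.0583 -0.0005  0.0028  0.2551 -0.2379 -0.004 ]
```

>>> drive_tool(series=[[0,0,0.002,0,0,0],[-0.01,0,0.002,0,0,0],[-0.018,0,0.002,0,0,0],[-0.026,0,0.002,0,0,0],[-0.034,0,0.002,0,0,0],[-0.04,0,0.002,0,0,0],[-0.04,0,0.002,0,0,0]])

```text
time_s: 21.95
tool_pos: [0.561, -0.0437, 0.0868]
eef_rot: [3.136, -0.004, 1.339]
wrist_force: [-0.1, -1.3, -2.4]
finger_gap: 0.0071
grasp_force: 59.6
```

```bash
python3 - <<'E'
from h import *
s=monitor.state();print(s["tool_pos"],s["eef_rot"],s["wrist_force"],s["ft_torque"])
print(goto(PIN+.0015*PY+[0,0,.0857],down(PYAW)))
eyes.get_image("wrist");s=monitor.state();print(s["tool_pos"])
E
```

```text
[ 0.56096294 -0.04365365  0.08679425] [ 3.13644337 -0.00379191  1.33892253] [-0.14509223 -1.27052616 -2.37049836] [-0.00658968  0.01488733  0.0138151 ]
[-0.0172 -0.0007  0.001   0.2952 -0.217  -0.0859]
[ 0.56108784 -0.04309323  0.08677284]
```

Hardly any contact force, so the pin is in the slot. Sliding the last 17 mm.

>>> drive_tool(series=[[-0.005,0,0,0,0,0],[-0.01,0,0,0,0,0],[-0.014,0,0,0,0,0],[-0.0175,0,0,0,0,0],[-0.0175,0,0,0,0,0],[-0.0175,0,0,0,0,0]])

```text
time_s: 22.6
tool_pos: [0.5571, -0.0596, 0.0867]
eef_rot: [3.137, -0.004, 1.34]
wrist_force: [0.1, 0.1, -2.1]
finger_gap: 0.007
grasp_force: 59.6
```

```bash
python3 - <<'E'
from h import *
for i in range(2):
    s=monitor.state();print(s["tool_pos"],s["wrist_force"],goto(PIN+.0015*PY+[0,0,.0857],down(PYAW)));eyes.get_image("wrist")
E
```

```text
[ 0.55713463 -0.05962559  0.08665131] [ 0.08604875  0.1104284  -2.14104316] [-0.0008 -0.0006  0.0009  0.2886 -0.2447 -0.0115]
[ 0.55716265 -0.05953856  0.08665221] [ 0.30686281  0.2139359  -2.06749309] [-0.0009 -0.0006  0.0009  0.2896 -0.2404  0.0007]
```

>>> drive_tool(series=[[-0.001,0,0.002,0,0,0],[-0.001,0,0.004,0,0,0],[-0.001,0,0.006,0,0,0],[-0.001,0,0.006,0,0,0]])

```text
time_s: 23.1
tool_pos: [0.5566, -0.0604, 0.08]
eef_rot: [3.138, -0.004, 1.341]
wrist_force: [0.2, -0.9, -1.5]
finger_gap: 0.0072
grasp_force: 59.6
```

>>> drive_tool(series=[[0,0,0.002,0,0,0],[0,0,0.004,0,0,0],[0,0,0.006,0,0,0],[0,0,0.006,0,0,0]])

```text
time_s: 23.5
tool_pos: [0.5567, -0.0604, 0.0741]
eef_rot: [3.137, -0.004, 1.34]
wrist_force: [-0.2, -0.1, -1.3]
finger_gap: 0.0072
grasp_force: 59.6
```

>>> drive_tool(series=[[0,0,0.001,0,0,0],[0,0,0.002,0,0,0],[0,0,0.002,0,0,0]])

```text
time_s: 23.8
tool_pos: [0.5569, -0.0605, 0.0725]
eef_rot: [3.137, -0.004, 1.34]
wrist_force: [0.4, -0.5, -1.5]
finger_gap: 0.0069
grasp_force: 59.6
```

>>> drive_tool(series=[[0,0,0.001,0,0,0],[0,0,0.0015,0,0,0],[0,0,0.0015,0,0,0]])

```text
time_s: 24.1
tool_pos: [0.5572, -0.0606, 0.0718]
eef_rot: [3.136, -0.004, 1.34]
wrist_force: [-1.4, -0.5, 1.6]
finger_gap: 0.0069
grasp_force: 60.2
```

Contact at the expected height: the wrist force rose by 3 N. Releasing gently.

>>> drive_tool(series=[[0,0,0,0,0,0],[0,0,0,0,0,0],[0,0,0,0,0,0],[0,0,0,0,0,0],[0,0,-0.005,0,0,0],[0,0,-0.015,0,0,0],[0,0,-0.03,0,0,0],[0,0,-0.06,0,0,0]], grip=0.02)

```text
time_s: 24.9
tool_pos: [0.5552, -0.0604, 0.1306]
eef_rot: [3.14, -0.004, 1.34]
wrist_force: [0.8, 0.6, -0.2]
finger_gap: 0.02
grasp_force: 0.0
```

>>> drive_tool(series=[[0,0,-0.05,0,0,0],[0,0,-0.1,0,0,0],[-0.03,0,-0.13,0,0,0],[-0.06,0,-0.13,0,0,0],[-0.06,0,-0.13,0,0,0],[-0.06,0,-0.13,0,0,0]])

```text
time_s: 25.5
tool_pos: [0.5423, -0.1198, 0.2622]
eef_rot: [3.135, -0.004, 1.339]
wrist_force: [-0.2, 0.3, 0.0]
finger_gap: 0.0199
grasp_force: 0.0
```

```bash
python3 lid.py; python3 - <<'E'
from h import *
s=monitor.state();im,d,p=get("wrist");P=wpts(d,p);hsv=cv2.cvtColor(im,cv2.COLOR_RGB2HSV);cv2.imwrite("pics/w6.png",im[:,:,::-1])
q=P-PIN;Q=np.stack([q@PX,q@PY,P[...,2]],-1)
m=(hsv[...,1]<60)&(hsv[...,2]>120)&(abs(Q[...,0])<.026)&(abs(Q[...,1])<.05)
for lo,hi in((.09,.11),(.01,.03)):
    k=m&(Q[...,2]>lo)&(Q[...,2]<hi);print(k.sum(),np.percentile(Q[k],[2,50,98],axis=0).round(4) if k.sum() else 0)
    if k.sum(): A=np.c_[Q[k][:,:2],np.ones(k.sum())];print("plane tilt",np.linalg.lstsq(A,Q[k][:,2],rcond=None)[0].round(3))
E
```

```text
scene 2229 theta 1.554 [0.01  6.536] [ 0.112 -0.175  0.16 ] [0.145 0.18  0.342]
top 1100 theta 1.506 [0.08  4.819] [ 0.106 -0.18   0.16 ] [0.14  0.18  0.347]
[ 0.542102   -0.1187763   0.26089891] [ 3.13698952 -0.00466374  1.34085026] [-0.34  0.13  0.25  1.68  0.01  1.46]
487 [[-0.0022 -0.0298  0.0985]
 [ 0.0008 -0.0009  0.1002]
 [ 0.0047  0.0275  0.1017]]
plane tilt [0.021 0.009 0.1  ]
1072 [[-0.02   -0.0286  0.0165]
 [-0.0038  0.0064  0.0181]
 [ 0.0222  0.0288  0.0198]]
plane tilt [0.002 0.012 0.018]
```

View pics/w6.png

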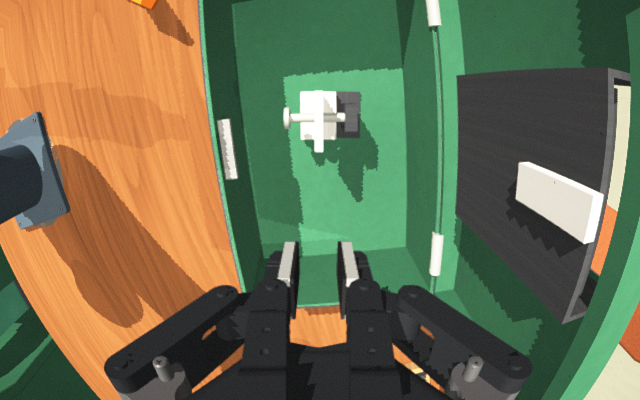

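The bracket hangs on the pin at (320,118). Its plate top is at 0.100 m (expected 0.101), its foot top at 0.018, the tilt is about 0.01 rad and it is centred on the pin. The lid stands at about 1.53 rad. Handing in.

```bash
python3 -c "
from bench import order
print(order.hand_in())"
```

```text
the job is handed in; nothing more can be done
None
```

The job is handed in with no verdict returned: my last check showed the lid at about 1.53 rad and the bracket hanging level on the pin, clear of the floor and released, with no move going near the bottle, tin or dish.

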